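Load the test kiln for the enamel firing

TASK

Get the little test kiln ready and start it: first stand whatever has been left on its lid upright in the grey stock tray, then lift the lid off and lay it on the two firebricks. Stand any fired vases still inside on the finished board; stand all the painted vases (and only those: leave the white ones on the ware board) upright on the kiln's floor, put the lid back square and fully home, and then press the green start button right down. Leave everything else on the bench as it is.

Things in the scene. Friction and masses are not known exactly. Their poses are not given: they have to be found in the camera images.
- kiln: Bench-top test kiln, steel-clad, fixed, 160 (x) by 250 (y) mm; walls 25 mm thick, wall tops at height 150 mm; chamber open at the top, 110 by 200 mm inside, floor at height 50 mm. Along its front (-x) a grey console, 100 mm deep, 200 wide, 88 high, with display and start button. Place and yaw vary. Origin: on the bench under the chamber's centre; z up.
- lid: Loose kiln lid: steel slab 160 (x) by 250 (y) by 35 mm; under it a pale plug 100 by 190 by 8 mm that drops into the chamber's mouth (5 mm free all round). 600 g, balanced under its handle. Starts on the kiln. Origin: centre of the plug's underside; slab from z 8 to 43 mm. Closed, its origin is 142 mm above the kiln's. Fits either way round.
- lid_handle (a point): Centre of the lid's handle: black flat bar along the lid's y, 106 mm long, 14 mm wide (x) and 12 mm high, centred 75 mm above the lid's origin, 26 mm of free space under it between two feet at its ends (32 mm from the lid's top to the bar's middle).
- lid_rest: Place for the lid: two pale firebricks, each 150 (x) by 60 (y) by 30 mm high, centred 70 mm to either side along y; fixed. The lid lies on them plug down, its long side along the rest's y, its origin 30 mm above this one. Origin: on the bench midway between the bricks.
- start_button_top (a point): Top centre of the round green start button, 32 mm across, on the console's flat top; press straight down.
- start_button (a joint): Travel of the start button: 0 released, 0.006 m fully down (about 5 N); it springs back.
- carton: Blue paint carton with white label, 48 (x) by 40 (y) by 92 mm tall, 120 g, rigid. When present, starts standing on the lid beside the handle. Origin: centre of its underside; z up. May be absent.
- oil_bottle: Small amber bottle of painting oil with black cap: body 41 mm across, cap 27 mm across from height 57 to 87 mm (top), 110 g. When present, starts standing on the lid beside the handle. Origin: centre of its underside; z up. May be absent.
- stock_tray: Grey open tray, fixed: 115 (x) by 160 (y) mm outside, walls 5 mm thick and 22 mm high, floor 5 mm thick. Home of carton and oil bottle; room for both side by side along y. Origin: centre of its underside.
- ware_board: Pale plywood board, fixed, 210 (x) by 280 (y) mm, 10 mm thick, on which the painted and the white vases stand at the start. Origin: centre of its underside.
- finished_board: Wooden board with a blue top, fixed, 115 (x) by 160 (y) mm, 12 mm thick, empty at the start: home of fired ware. Origin: centre of its underside.
- squeeze_bottle: Bystander: cream squeeze bottle with orange nozzle, 62 mm across, 158 mm tall, behind the kiln. Origin: centre of its underside.
- yellow_pot: Bystander: white pot of yellow colour, 72 mm across, 70 mm tall, with a wooden stick leaning in it to 140 mm height, behind the kiln. Origin: centre of its underside.
- red_dish: Bystander: low white dish of red colour, 68 mm across, 30 mm tall, in front of the console. Origin: centre of its underside.
- painted1: Painted vase waiting to be fired: red, blue and red bands on white and a red lip. Starts upright on the ware board, among the white ones. Bud vase 85 mm tall: thick foot 58 mm across, widest up to height 22 mm, tapering up to a straight neck 23 mm across from height 58 to 80 mm, lip 27 mm; 160 g. Origin: centre of the foot; z up its axis. May be absent.
- painted2: Painted vase waiting to be fired: red, blue and red bands on white and a red lip. Starts upright on the ware board, among the white ones. Bud vase 85 mm tall: thick foot 58 mm across, widest up to height 22 mm, tapering up to a straight neck 23 mm across from height 58 to 80 mm, lip 27 mm; 160 g. Origin: centre of the foot; z up its axis. May be absent.
- painted3: Painted vase waiting to be fired: red, blue and red bands on white and a red lip. Starts upright on the ware board, among the white ones. Bud vase 85 mm tall: thick foot 58 mm across, widest up to height 22 mm, tapering up to a straight neck 23 mm across from height 58 to 80 mm, lip 27 mm; 160 g. Origin: centre of the foot; z up its axis. May be absent.
- fired1: Vase already fired, with green bands and a gold one. When present, starts standing inside the closed kiln, seen only once the lid is off. Bud vase 85 mm tall: thick foot 58 mm across, widest up to height 22 mm, tapering up to a straight neck 23 mm across from height 58 to 80 mm, lip 27 mm; 160 g. Origin: centre of the foot; z up its axis. May be absent.
- fired2: Vase already fired, with green bands and a gold one. When present, starts standing inside the closed kiln, seen only once the lid is off. Bud vase 85 mm tall: thick foot 58 mm across, widest up to height 22 mm, tapering up to a straight neck 23 mm across from height 58 to 80 mm, lip 27 mm; 160 g. Origin: centre of the foot; z up its axis. May be absent.
- white1: Bystander: plain white vase, not yet painted, same shape. Stays on the ware board. Bud vase 85 mm tall: thick foot 58 mm across, widest up to height 22 mm, tapering up to a straight neck 23 mm across from height 58 to 80 mm, lip 27 mm; 160 g. Origin: centre of the foot; z up its axis. 
- white2: Bystander: plain white vase, not yet painted, same shape. Stays on the ware board. Bud vase 85 mm tall: thick foot 58 mm across, widest up to height 22 mm, tapering up to a straight neck 23 mm across from height 58 to 80 mm, lip 27 mm; 160 g. Origin: centre of the foot; z up its axis. May be absent.

How it is judged:
By the outcome, as a careful person would: the job done as asked, in the order asked, and still so for the second after the job is handed in, with the robot touching nothing.
Of carton, oil_bottle only 1 to 2 are there at a start; the rules pass over those that are not, and their reading is None.
Of painted1, painted2, painted3 only 2 to 3 are there at a start; the rules pass over those that are not, and their reading is None.
Of fired1, fired2, white2 only 1 to 2 are there at a start; the rules pass over those that are not, and their reading is None.
At some moment in a run one of painted1, painted2, painted3 may be knocked a few centimetres aside while the robot is not near it.
It also fails if it takes over 210 s, if anything falls off the work surface, if the arm or the gripper's body presses on something with over 40 N, if the wrist force passes 120 N, or if a joint passes its speed limit or range.

ROBOT

A 6-joint arm with a two-finger parallel gripper is mounted at the origin on the work surface. World frame = base frame: x ahead of the robot, y to its left, z up, the work surface at z = 0. Lengths are in m, angles in rad, forces in N, time in s.
With the tool pointing down it reaches from about 0.3 to 0.875 m from the base axis. Payload 6.4 kg.
Tool frame: the origin (TCP) lies on the centre line of the jaws, within the pads' length; the fingertips stand manip.nose_length ahead of it and the grasp point (between the pads) lies 8 mm behind it (manip.nose_length is the distance from the TCP to the fingertips, in m); z points along the fingers, y is the line along which they close (so a half turn about z gives the same grasp; the last joint's range is limited). The gripper opens to 88 mm and grips with 3 to 60 N. Pads are 18 mm wide; open, the fingers measure 123 mm over their backs; the gripper's body (75 mm by 187 mm) begins 45 mm behind the grasp point.
Start: joints at [1.011, 0.181, 1.607, -0, 1.354, -0.206], TCP at [0.199, 0.539, 0.25] pointing down, gripper open.
Joint ranges: [-2.99, 2.99], [-0.89, 2.07], [0.3, 2.58], [-1.14, 4.28], [0, 2.63], [-3.12, 3.12]. Speed limits (rad/s): [2.57, 2.57, 3.01, 3.14, 3.14, 3.14].

INTERFACE

Orientations are given as a rotation vector (axis times angle).
In Python, from cell import manip, get_image, workorder, nets gives the robot as it stands.
- The arm moves only by the tool step_arm, never from a script. Its argument "commands" is a list of rows, each a list of 4 numbers: the shift along the tool's x, y, z normalised to -1 to 1, where 1 is 120 mm, then the turn about the tool's z normalised to -1 to 1, where 1 is 2 pi rad. A call has 1 to 10 rows; each row is the pose to reach, as a shift and turn from the pose commanded when the call began, along the tool's axes at that moment, turning the shorter way round; what a row does not reach only later rows make up. A row lasts 1/10 s, in which the tool goes at most 50 mm and 8.59 degrees, less where a joint would pass 70% of its speed; a pose out of reach is approached as far as the arm can. A call with a number of a shift or a turn outside -1 to 1 is refused whole. A call with a gripper value outside its range is refused whole. "jaw" is the closure, from 0 (fully open) to 1 (shut), set as the call begins (left out, the last holds). The fingers move at their own pace and stop on an object; "force" is the grip in N (left out, the last holds). Time passes only in rows, so rows that repeat a pose let the fingers close. It gives the time, the measured TCP pose, the force, the opening and the grip force at its end, in the units of the state.
- manip.sense(): the state, without advancing time (a new reading comes with each control period).
- get_image(name): name is "scene" or "top" or "wrist"; returns a dict with "color" (480x640x3 uint8, red, green, blue), "depth" (480x640 float32, m along the optical axis (not along the pixel's ray), 0 where there is no reading), "K" (3x3 intrinsics, pixels), "world_from_camera" (4x4, takes a point from camera to world coordinates). Camera axes: x right, y down, z forward; pixel columns grow to the right and rows downward; lengths in m; the calibration is good to about 2 mm. A picture is of the moment at which its call begins.
- workorder.hand_in(): hands the job in; it is judged then, once.
Trained networks look in a picture, given as the dict that the camera call returned (one of the last four; its "shot" number tells which), for a name from the list of things; names that differ only in an ending like _2 or _b are one class to them, and where a whole thing is asked for, a point or a joint stands for the part that bears it (a point fixed in the world has none). Each returns a list of dicts, best first, with "p" (0 to 1); they miss things now and then, are a little off and sometimes report something else, mostly with a low value. They report only what shows in the picture. A call takes as long as a camera call.
- nets.regions_of(picture, query): "pixels" (480x640 bool, what is visible of it) and "location" ([row, column] in pixels, amid what is visible of it).
The state is a dict: "time_s": time; "qpos": joint angles; "joint_velocities": joint speeds; "joint_efforts": joint torques, N m; "ee_pos": TCP position; "tcp_rot": TCP orientation; "contact_force": force on the tool from outside, world axes, zero at the start; "ft_torque": the same for the moment, N m; "opening": finger opening in m; "finger_force": force on a finger pad.
Only numpy, scipy, OpenCV 4.12 (cv2) and the standard library are available. Lean on these libraries where they do the work, as an engineer would, in place of code of your own. Each camera call takes 0.05 s, during which the arm holds its last target. There are 200 camera calls.

## Working session

There is one attempt and no reset: what is moved stays moved. The work goes in short steps, Python scripts to look and compute and a tool call to move; the robot and the scene stay as the last step left them, time stands still between calls to the robot, and variables do not carry over. Pictures are saved under pics/ and viewed, at most 14 in all, crops included, and the job is handed in when it is done.

Besides the shell and the picture viewer there is one more tool, called after "Emit:" as name([rows], argument=value, ...), one row to a line, values as JSON. step_arm: Moves the arm, as the interface text tells. Its arguments: {"type":"object","properties":{"commands":{"type":"array"},"jaw":{"type":"number"},"force":{"type":"number"}},"required":["commands"]}

```bash
ls; mkdir -p pics; python3 - <<'E'
from cell import manip,get_image
import cv2,numpy as np
s=manip.sense(); print({k:np.round(v,4).tolist() for k,v in s.items()}); print(manip.nose_length)
ims=[]
for n in ["scene","top"]:
    p=get_image(n); cv2.imwrite(f"pics/{n}0.png",p["color"][:,:,::-1]); print(n,p["K"].tolist(),np.round(p["world_from_camera"],4).tolist(),p["shot"])
p=get_image("wrist");print(np.round(p["world_from_camera"],4).tolist(),p["K"].tolist())
E
```

```text
pics
{'time_s': 0.0, 'qpos': [1.0107, 0.1816, 1.608, 0.0, 1.3538, -0.2063], 'joint_velocities': [0.0017, 0.0001, 0.0005, 0.0005, 0.0009, -0.0004], 'joint_efforts': [0.0005, -43.3876, -34.1848, 0.0703, 0.0385, -0.0002], 'ee_pos': [0.1989, 0.539, 0.2488], 'tcp_rot': [-0.5527, -3.0919, 0.0025], 'contact_force': [0.5043, -0.3289, -0.4851], 'ft_torque': [-0.0254, -0.0337, -0.0015], 'finger_force': 0.0, 'opening': 0.088}
0.011
scene [[489.63940034201516, 0.0, 319.26543392032414], [0.0, 489.63940034201516, 243.25207898136122], [0.0, 0.0, 1.0]] [[-0.1145, 0.7208, -0.6836, 1.4182], [0.9933, 0.0942, -0.0671, 0.0871], [0.0161, -0.6867, -0.7268, 1.036], [0.0, 0.0, 0.0, 1.0]] 1
top [[442.96585197454175, 0.0, 326.39264086589907], [0.0, 442.96585197454175, 243.05034537942487], [0.0, 0.0, 1.0]] [[0.006, -0.9869, 0.1615, 0.4418], [-0.9997, -0.0095, -0.0205, 0.0147], [0.0217, -0.1613, -0.9867, 1.0416], [0.0, 0.0, 0.0, 1.0]] 2
[[0.3462, 0.9072, 0.239, 0.1368], [0.9382, -0.3343, -0.09, 0.5607], [-0.0017, 0.2554, -0.9668, 0.3845], [0.0, 0.0, 0.0, 1.0]] [[372.4485302154487, 0.0, 319.05791313201905], [0.0, 372.4485302154487, 243.4384829205273], [0.0, 0.0, 1.0]]
```

View pics/scene0.png

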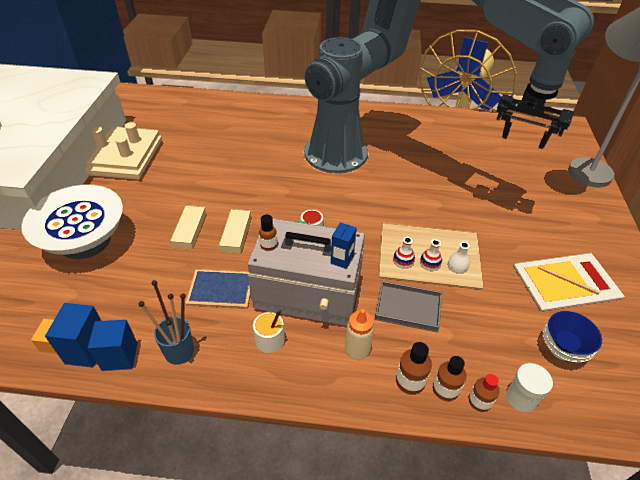

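View pics/top0.png

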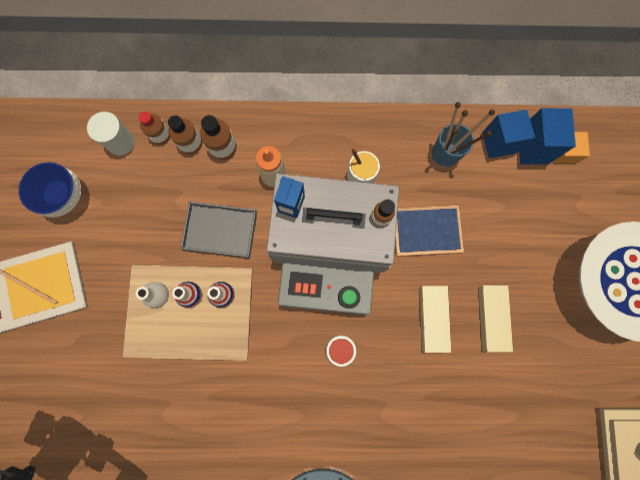

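Scene: carton (top px 289,196) and oil bottle (383,211) stand on the lid beside the handle (334,215). Two painted vases (187,293 and 220,293) and one white (152,293) are on the ware board. The tray is left of the kiln, the finished board right, and the firebricks at (436,319) and (497,319).

```bash
cat > h.py <<'E'
import numpy as np,cv2
from cell import manip,get_image,nets
from scipy.spatial.transform import Rotation as R
def cloud(p):
    d=p["depth"];K=p["K"];v,u=np.mgrid[:480,:640]
    c=np.stack([(u-K[0,2])/K[0,0]*d,(v-K[1,2])/K[1,1]*d,d],-1)
    T=p["world_from_camera"];w=c@T[:3,:3].T+T[:3,3];w[d==0]=np.nan
    return w
def pts(p,name,minp=.3):
    w=cloud(p);o=[]
    for r in nets.regions_of(p,name):
        if r["p"]<minp: continue
        m=cv2.erode(r["pixels"].astype(np.uint8),np.ones((2,2)))>0
        q=w[m];q=q[~np.isnan(q[:,0])]
        if len(q)>5:o.append((r["p"],r["location"],q))
    return o
def top(q,dz=.006):
    z=np.percentile(q[:,2],97);return q[np.abs(q[:,2]-z)<dz],z
def rect(q):
    (cx,cy),(a,b),t=cv2.minAreaRect((q[:,:2]*1000).astype(np.float32))
    if a>b:a,b,t=b,a,t+90
    # long side b is along y of item; yaw of item's x axis = t mod 180
    t=(t+90)%180-90
    return np.round([cx,cy,a,b,t],1)
E
python3 - <<'E'
from h import *
for cam in ["top","scene"]:
    p=get_image(cam);print("==",cam)
    for n in ["kiln","lid","lid_handle","lid_rest","start_button_top","carton","oil_bottle","stock_tray","ware_board","finished_board","painted1","white1","fired1","red_dish","squeeze_bottle","yellow_pot"]:
        for pr,loc,q in pts(p,n):
            t,z=top(q)
            print(n,round(pr,2),np.round(loc).tolist(),len(q),"ztop",round(z*1000,1),"med",np.round(np.median(q,0)*1000),"top",rect(t),"all",rect(q))
E
```

```text
== top
kiln 0.82 [284.0, 327.0] 4720 ztop 134.0 med [507.  -7.  88.] top [550.5 -10.7   1.  250.6  -5.3] all [502.9  -6.3 100.4 250.7  -5.3]
kiln 0.68 [226.0, 336.0] 8393 ztop 222.0 med [615. -24. 185.] top [632.3 -17.   15.  105.3  -5.2] all [643.2 -33.8 185.5 277.9  -5.2]
kiln 0.48 [230.0, 430.0] 2876 ztop 16.4 med [ 639. -249.   13.] top [ 641.3 -248.1  111.8  157.3    3. ] all [ 641.6 -248.3  111.8  158.2    3.4]
lid 0.91 [228.0, 338.0] 8274 ztop 221.9 med [614. -24. 185.] top [632.3 -17.   15.  105.3  -5.2] all [630.9 -18.  158.1 248.   -5.3]
lid_handle 0.9 [222.0, 336.0] 8198 ztop 221.9 med [614. -24. 185.] top [632.3 -17.   15.  105.3  -5.2] all [630.8 -17.9 157.9 247.3  -5.4]
lid_rest 0.65 [318.0, 477.0] 3840 ztop 33.2 med [ 434. -365.   30.] top [ 4.367e+02 -3.254e+02  1.481e+02  2.005e+02  4.000e-01] all [ 4.344e+02 -3.332e+02  1.527e+02  2.163e+02  4.000e-01]
start_button_top 0.63 [296.0, 351.0] 163 ztop 113.1 med [478. -53. 110.] top [479.2 -53.1  28.   28.3  62.9] all [479.4 -52.7  28.   28.4  44.9]
start_button_top 0.61 [232.0, 428.0] 3057 ztop 16.3 med [ 640. -250.   1
[... 4202 characters left out ...]
ired1 0.72 [308.0, 408.0] 2412 ztop 22.1 med [643. 249.   5.] top [644.3 247.7 117.9 156.   -6.4] all [644.3 247.7 117.9 156.   -6.4]
squeeze_bottle 0.86 [337.0, 358.0] 1070 ztop 147.8 med [803. 123.  97.] top [786.3 123.5  10.   13.5  10.1] all [766.2 142.2  54.8 113.3  49.6]
squeeze_bottle 0.59 [330.0, 271.0] 958 ztop 105.8 med [802. -85.  69.] top [794.2 -70.1   3.5   7.3  13.8] all [788.7 -87.9  65.8  67.6 -82.6]
yellow_pot 0.69 [332.0, 269.0] 1001 ztop 100.6 med [802. -85.  68.] top [794.3 -71.6   4.8   9.9   2.8] all [788.2 -89.3  68.1  68.4  84.6]
yellow_pot 0.56 [335.0, 360.0] 1018 ztop 146.7 med [803. 123.  97.] top [787.4 122.8   9.1  13.9  -2.6] all [766.2 142.5  53.6 113.7  50.5]
```

Emit:
step_arm([
  [-0.938,-0.61,-0.55,0],
  [-0.938,-0.61,-0.55,0],
  [-0.938,-0.61,-0.55,0],
  [-0.938,-0.61,-0.55,0],
], jaw=0)

```text
time_s: 2.25
ee_pos: [0.2832, 0.4297, 0.3193]
tcp_rot: [0.559, 3.086, 0.006]
contact_force: [-0.2, 0.4, 0.7]
opening: 0.0886
finger_force: 0.0
```

Emit:
step_arm([
  [-0.938,-0.61,-0.55,0],
  [-0.938,-0.61,-0.55,0],
  [-0.938,-0.61,-0.55,0],
  [-0.938,-0.61,-0.55,0],
])

```text
time_s: 2.65
ee_pos: [0.363, 0.3218, 0.3846]
tcp_rot: [0.56, 3.086, 0.004]
contact_force: [0.3, 1.9, 0.8]
opening: 0.0885
finger_force: 0.0
```

Emit:
step_arm([
  [-0.938,-0.61,0,0],
  [-0.938,-0.61,0,0],
  [-0.938,-0.61,0,0],
  [-0.938,-0.61,0,0],
])

```text
time_s: 3.05
ee_pos: [0.4412, 0.2147, 0.3804]
tcp_rot: [-0.559, -3.09, 0.002]
contact_force: [0.3, 1.2, 1.1]
opening: 0.0882
finger_force: 0.0
```

Emit:
step_arm([
  [-0.938,-0.61,0,0],
  [-0.938,-0.61,0,0],
  [-0.938,-0.61,0,0],
  [-0.938,-0.61,0,0],
])

```text
time_s: 3.45
ee_pos: [0.5213, 0.1076, 0.3802]
tcp_rot: [-0.557, -3.09, 0.001]
contact_force: [0.2, 0.3, -0.0]
opening: 0.0879
finger_force: 0.0
```

Emit:
step_arm([
  [-0.938,-0.61,0,-0.041],
  [-0.938,-0.61,0,-0.041],
  [-0.938,-0.61,0,-0.041],
  [-0.938,-0.61,0,-0.041],
  [-0.938,-0.61,0,-0.041],
])

```text
time_s: 3.95
ee_pos: [0.5999, 0.0031, 0.3808]
tcp_rot: [-0.15, -3.136, -0.002]
contact_force: [0.4, 0.2, 0.8]
opening: 0.0884
finger_force: 0.0
```

```bash
cat >> h.py <<'E'
def pose():
    s=manip.sense();M=R.from_rotvec(s["tcp_rot"]).as_matrix();return np.array(s["ee_pos"]),M,np.degrees(np.arctan2(M[1,0],M[0,0])),s
def plan(*wps):
    """wps: (x,y,z mm, psi deg or None); prints per waypoint: n calls x [tx,ty,tz,turn]"""
    p,M,psi,s=pose();p=p*1000
    print("at",np.round(p,1),"psi",round(psi,2),"t",round(s["time_s"],2),"F",np.round(s["contact_force"],1),"open",round(s["opening"]*1000,1),"ff",round(s["finger_force"],1))
    for w in wps:
        d=np.array(w[:3])-p;c,sn=np.cos(np.radians(psi)),np.sin(np.radians(psi))
        t=np.array([c*d[0]+sn*d[1],sn*d[0]-c*d[1],-d[2]])/120
        n=max(1,int(np.ceil(np.abs(t).max())));dp=0 if w[3] is None else (w[3]-psi+180)%360-180
        print(w,":",n,"x",np.round(t/n,3).tolist(),"turn(total, last)",round(-dp/360,4),"rows/call",int(np.ceil(np.linalg.norm(t)/n*120/50))+1)
        p=np.array(w[:3],float);psi+=dp
E
python3 - <<'E'
from h import *
plan((600,0,380,174.7))
p=get_image("wrist");cv2.imwrite("pics/w1.png",p["color"][:,:,::-1])
for n in ["lid","lid_handle","carton","oil_bottle","start_button_top"]:
        for pr,loc,q in pts(p,n):
            t,z=top(q)
            print(n,round(pr,2),np.round(loc).tolist(),len(q),"ztop",round(z*1000,1),"med",np.round(np.median(q,0)*1000),"top",rect(t),"all",rect(q))
E
```

```text
at [599.9   3.1 380.8] psi 174.51 t 3.95 F [0.4 0.2 0.8] open 88.4 ff 0.0
(600, 0, 380, 174.7) : 1 x [-0.003, -0.025, 0.006] turn(total, last) -0.0005 rows/call 2
lid 0.95 [232.0, 299.0] 35903 ztop 223.1 med [610. -19. 186.] top [634.8  -9.1  39.3 121.4 -21.1] all [684.6  -1.3 261.  327.1  -5.4]
lid_handle 0.63 [16.0, 264.0] 1686 ztop 33.4 med [381. -39.  31.] top [381.8 -41.8  32.   67.1  -5. ] all [379.9 -39.7  35.9  67.4   1.7]
lid_handle 0.59 [232.0, 296.0] 35743 ztop 223.2 med [610. -19. 186.] top [631.9 -17.8  13.9 105.3  -5.6] all [635.   12.3 160.  308.1  -5.3]
lid_handle 0.57 [207.0, 500.0] 10361 ztop 23.0 med [640. 252.   6.] top [640.5 246.7 114.6 161.9  -6.6] all [644.3 253.5 121.8 176.3  -6.8]
lid_handle 0.5 [98.0, 255.0] 671 ztop 112.1 med [481. -52. 111.] top [481.5 -52.3  27.8  28.  -49.6] all [481.5 -52.2  28.   28.1  37.2]
carton 0.97 [294.0, 402.0] 4479 ztop 278.4 med [645.  57. 264.] top [652.3  58.2  33.   43.7  87.4] all [636.2  68.   48.5  79.8  85.5]
oil_bottle 0.84 [271.0, 190.0] 1759 ztop 272.8 med [ 623. -103.  232.] top [ 626.2 -115.     5.4   20.4   31.7] all [606.7 -90.5  38.2  79.6  57.5]
start_button_top 0.67 [98.0, 256.0] 778 ztop 112.1 med [481. -52. 110.] top [481.5 -52.9  29.7  29.7  82.9] all [481.7 -52.8  30.   30.1  84.5]
```

View pics/w1.png

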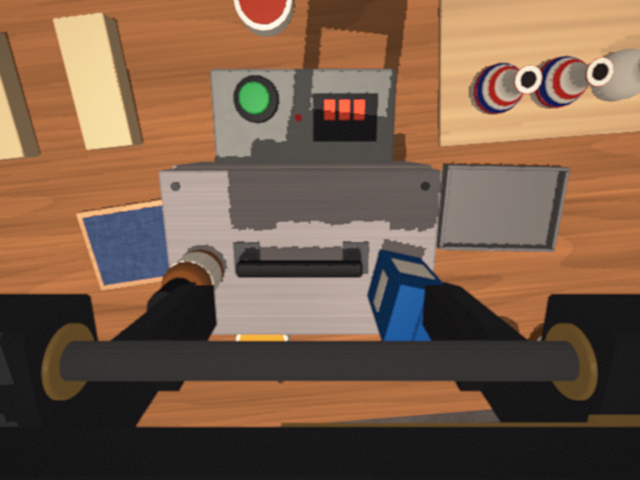

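The lid's upper part is clear, but the fingers hide the carton (400,290) and bottle (190,270). Handle at (300,268), button at (256,98). Shift forward to see past the fingers.

Emit:
step_arm([
  [-0.9,0,0,0],
  [-0.9,0,0,0],
  [-0.9,0,0,0],
  [-0.9,0,0,0],
  [-0.9,0,0,0],
])

```text
time_s: 4.75
ee_pos: [0.7071, -0.0087, 0.3823]
tcp_rot: [0.15, 3.138, 0.0]
contact_force: [-0.0, -0.6, 0.2]
opening: 0.0879
finger_force: 0.0
```

```bash
python3 - <<'E'
from h import *
plan((600,0,380,174.7))
p=get_image("wrist");cv2.imwrite("pics/w2.png",p["color"][:,:,::-1])
for n in ["lid","carton","oil_bottle"]:
        for pr,loc,q in pts(p,n)[:1]:
            t,z=top(q)
            print(n,round(pr,2),np.round(loc).tolist(),len(q),"ztop",round(z*1000,1),"med",np.round(np.median(q,0)*1000),"top",rect(t),"all",rect(q))
            print(len(t),np.round(np.median(t,0)*1000,1), [np.round(np.percentile(q[:,2]*1000,k)) for k in (5,50,90,99)])
w=cloud(p)
# lid top plane & corner rect, handle
m=np.abs(w[...,2]-.185)<.005
n,l,st,c=cv2.connectedComponentsWithStats(m.astype(np.uint8));k=1+np.argmax(st[1:,4]);print("slab",rect(w[l==k]),st[k])
m=(np.abs(w[...,2]-.223)<.004);n,l,st,c=cv2.connectedComponentsWithStats(m.astype(np.uint8));
for k in range(1,n):
    if st[k,4]>300: print("h",rect(w[l==k]),st[k])
E
```

```text
at [707.1  -8.7 382.3] psi 174.52 t 4.75 F [-0.  -0.6  0.2] open 87.9 ff 0.0
(600, 0, 380, 174.7) : 1 x [0.896, -0.013, 0.019] turn(total, last) -0.0005 rows/call 4
lid 0.85 [114.0, 296.0] 47569 ztop 223.2 med [615. -21. 186.] top [630.1 -33.   15.1 175.1  -5.4] all [636.3  11.8 199.7 308.6  -6.1]
2600 [632.5 -17.5 223.3] [np.float64(184.0), np.float64(186.0), np.float64(187.0), np.float64(224.0)]
carton 0.93 [159.0, 421.0] 6245 ztop 278.8 med [657.  61. 277.] top [659.4  66.3  40.7  47.6  71.7] all [671.1 118.1  91.6 146.7 -17.7]
4898 [658.4  65.7 277.6] [np.float64(215.0), np.float64(277.0), np.float64(278.0), np.float64(279.0)]
oil_bottle 0.94 [151.0, 177.0] 3692 ztop 273.6 med [ 636. -101.  248.] top [ 635.6 -110.6   25.7   26.8   29.1] all [ 650.9 -161.6   40.   148.6   16.2]
1452 [ 635.5 -109.6  272.6] [np.float64(204.0), np.float64(248.0), np.float64(273.0), np.float64(274.0)]
slab [632.4 -17.5 158.9 250.6  -5.5] [  147    34   308   193 45517]
h [632.5 -17.5  13.3 105.8  -5.5] [ 231  126  139   19 2597]
```

```bash
python3 - <<'E'
from h import *
plan((659,66,320,161.7),(659,66,246,None),(659,66,330,None),(641+4,246+37.5,330,167),(645,283.5,68,None))
E
```

```text
at [707.   -9.  383.6] psi 174.5 t 4.95 F [ 0.1  0.7 -0.3] open 88.3 ff 0.0
(659, 66, 320, 161.7) : 1 x [0.458, 0.583, 0.53] turn(total, last) 0.0356 rows/call 4
(659, 66, 246, None) : 1 x [0.0, 0.0, 0.617] turn(total, last) 0.0 rows/call 3
(659, 66, 330, None) : 1 x [0.0, 0.0, -0.7] turn(total, last) 0.0 rows/call 3
(645, 283.5, 330, 167) : 2 x [0.34, 0.842, -0.0] turn(total, last) -0.0147 rows/call 4
(645, 283.5, 68, None) : 3 x [0.0, 0.0, 0.728] turn(total, last) 0.0 rows/call 3
```

Emit:
step_arm([
  [0.458,0.583,0.53,0.036],
  [0.458,0.583,0.53,0.036],
  [0.458,0.583,0.53,0.036],
  [0.458,0.583,0.53,0.036],
  [0.458,0.583,0.53,0.036],
  [0.458,0.583,0.53,0.036],
])

```text
time_s: 5.55
ee_pos: [0.6612, 0.0644, 0.3203]
tcp_rot: [0.505, 3.097, -0.0]
contact_force: [-0.2, 0.5, 0.0]
opening: 0.0883
finger_force: 0.0
```

Emit:
step_arm([
  [0,0,0.3,0],
  [0,0,0.617,0],
  [0,0,0.617,0],
  [0,0,0.617,0],
])

```text
time_s: 5.95
ee_pos: [0.6604, 0.0647, 0.2448]
tcp_rot: [-0.506, -3.1, 0.0]
contact_force: [-0.2, -0.2, 0.3]
opening: 0.0879
finger_force: 0.0
```

Emit:
step_arm([
  [0,0,0,0],
  [0,0,0,0],
  [0,0,0,0],
  [0,0,0,0],
  [0,0,0,0],
  [0,0,0,0],
  [0,0,0,0],
], jaw=1, force=15)

```text
time_s: 6.65
ee_pos: [0.6599, 0.0658, 0.2442]
tcp_rot: [0.504, 3.101, 0.0]
contact_force: [-0.4, 0.6, 0.8]
opening: 0.0395
finger_force: 15.0
```

Emit:
step_arm([
  [0,0,-0.1,0],
  [0,0,-0.4,0],
  [0,0,-0.7,0],
  [0,0,-0.7,0],
])

```text
time_s: 7.05
ee_pos: [0.6622, 0.0655, 0.3355]
tcp_rot: [0.502, 3.09, 0.001]
contact_force: [0.2, 0.1, -0.4]
opening: 0.0395
finger_force: 15.0
```

```bash
python3 - <<'E'
from h import *
plan((645,283.5,330,173.6),(645,283.5,67,None))
E
```

```text
at [662.2  65.5 335.5] psi 161.53 t 7.05 F [ 0.2  0.1 -0.4] open 39.5 ff 15.0
(645, 283.5, 330, 173.6) : 2 x [0.356, 0.839, 0.023] turn(total, last) -0.0335 rows/call 4
(645, 283.5, 67, None) : 3 x [0.0, 0.0, 0.731] turn(total, last) 0.0 rows/call 3
```

Emit:
step_arm([
  [0.36,0.84,0,0],
  [0.36,0.84,0,0],
  [0.36,0.84,0,0],
  [0.36,0.84,0,0],
])

```text
time_s: 7.45
ee_pos: [0.6501, 0.1769, 0.3273]
tcp_rot: [-0.499, -3.101, 0.001]
contact_force: [-0.2, -0.9, -0.6]
opening: 0.0403
finger_force: 15.0
```

Emit:
step_arm([
  [0.36,0.84,0,-0.0335],
  [0.36,0.84,0,-0.0335],
  [0.36,0.84,0,-0.0335],
  [0.36,0.84,0,-0.0335],
  [0.36,0.84,0,-0.0335],
])

```text
time_s: 7.95
ee_pos: [0.6422, 0.2823, 0.3276]
tcp_rot: [-0.178, -3.136, 0.002]
contact_force: [1.2, 0.1, -1.4]
opening: 0.0398
finger_force: 15.0
```

Emit:
step_arm([
  [0,0,1,0],
  [0,0,1,0],
  [0,0,1,0],
])

```text
time_s: 8.25
ee_pos: [0.6397, 0.2805, 0.2019]
tcp_rot: [-0.181, -3.129, 0.005]
contact_force: [-0.7, -0.5, -2.5]
opening: 0.0398
finger_force: 15.0
```

Emit:
step_arm([
  [0,0,1,0],
  [0,0,1,0],
  [0,0,1,0],
  [0,0,1,0],
  [0,0,1,0],
])

```text
time_s: 8.75
ee_pos: [0.6429, 0.2825, 0.0889]
tcp_rot: [0.179, 3.136, -0.0]
contact_force: [0.6, -0.3, -1.1]
opening: 0.04
finger_force: 15.0
```

```bash
python3 - <<'E'
from h import *
plan((645,283.5,66,173.6))
E
```

```text
at [642.9 282.5  88.9] psi 173.46 t 8.75 F [ 0.6 -0.3 -1.1] open 40.0 ff 15.0
(645, 283.5, 66, 173.6) : 1 x [-0.017, 0.01, 0.191] turn(total, last) -0.0004 rows/call 2
```

Emit:
step_arm([
  [0,0,0.191,0],
  [0,0,0.191,0],
  [0,0,0.191,0],
  [0,0,0.191,0],
])

```text
time_s: 9.15
ee_pos: [0.6432, 0.2843, 0.0676]
tcp_rot: [0.176, 3.134, 0.001]
contact_force: [-1.0, 0.5, -1.8]
opening: 0.0395
finger_force: 15.0
```

Emit:
step_arm([
  [0,0,0,0],
  [0,0,0,0],
  [0,0,0,0],
  [0,0,0,0],
], jaw=0.25)

```text
time_s: 9.55
ee_pos: [0.6419, 0.2843, 0.0655]
tcp_rot: [0.175, 3.136, 0.0]
contact_force: [-0.4, -0.3, -0.1]
opening: 0.066
finger_force: 0.0
```

Emit:
step_arm([
  [0,0,-0.5,0],
  [0,0,-1,0],
  [0,0,-1,0],
  [0,0,-1,0],
])

```text
time_s: 9.95
ee_pos: [0.6443, 0.285, 0.1907]
tcp_rot: [0.175, 3.128, 0.004]
contact_force: [0.8, -0.7, 1.2]
opening: 0.0662
finger_force: 0.0
```

Emit:
step_arm([
  [0,0,-1,0],
  [0,0,-1,0],
  [0,0,-1,0],
  [0,0,-1,0],
], jaw=0)

```text
time_s: 10.35
ee_pos: [0.6431, 0.2846, 0.3084]
tcp_rot: [0.175, 3.131, 0.003]
contact_force: [-0.5, -0.0, 0.6]
opening: 0.0882
finger_force: 0.0
```

```bash
python3 - <<'E'
from h import *
plan((635.5,-110,320,90),(635.5,-110,254,90))
p=get_image("wrist")
for n in ["carton","stock_tray"]:
        for pr,loc,q in pts(p,n)[:1]:
            t,z=top(q)
            print(n,round(pr,2),np.round(loc).tolist(),len(q),"ztop",round(z*1000,1),"top",rect(t))
E
```

```text
at [643.1 284.6 308.4] psi 173.59 t 10.35 F [-0.5 -0.   0.6] open 88.2 ff 0.0
(635.5, -110, 320, 90) : 4 x [-0.076, -0.819, -0.024] turn(total, last) 0.2322 rows/call 3
(635.5, -110, 254, 90) : 1 x [0.0, 0.0, 0.55] turn(total, last) -0.0 rows/call 3
carton 0.91 [209.0, 318.0] 2272 ztop 98.9 top [641.8 284.5  38.7  47.7  83.7]
stock_tray 0.96 [197.0, 276.0] 11188 ztop 23.0 top [641.  247.  114.4 158.9  -6.4]
```

Emit:
step_arm([
  [-0.076,-0.819,-0.05,0],
  [-0.076,-0.819,-0.1,0],
  [-0.076,-0.819,-0.1,0],
])

```text
time_s: 10.8
ee_pos: [0.6398, 0.1802, 0.3149]
tcp_rot: [-0.184, -3.133, 0.004]
contact_force: [1.0, -0.8, -0.2]
opening: 0.0883
finger_force: 0.0
```

Emit:
step_arm([
  [-0.076,-0.819,0,0],
  [-0.076,-0.819,0,0],
  [-0.076,-0.819,0,0],
])

```text
time_s: 11.1
ee_pos: [0.6373, 0.082, 0.3141]
tcp_rot: [-0.184, -3.132, 0.003]
contact_force: [0.6, 0.6, -0.1]
opening: 0.0883
finger_force: 0.0
```

Emit:
step_arm([
  [-0.076,-0.819,0,0],
  [-0.076,-0.819,0,0],
  [-0.076,-0.819,0,0],
])

```text
time_s: 11.4
ee_pos: [0.6354, -0.0161, 0.3145]
tcp_rot: [-0.184, -3.132, 0.002]
contact_force: [0.3, -0.1, -0.7]
opening: 0.0882
finger_force: 0.0
```

Emit:
step_arm([
  [-0.076,-0.819,0,0.232],
  [-0.076,-0.819,0,0.232],
  [-0.076,-0.819,0,0.232],
  [-0.076,-0.819,0,0.232],
  [-0.076,-0.819,0,0.232],
  [-0.076,-0.819,0,0.232],
  [-0.076,-0.819,0,0.232],
  [-0.076,-0.819,0,0.232],
  [-0.076,-0.819,0,0.232],
  [-0.076,-0.819,0,0.232],
])

```text
time_s: 12.4
ee_pos: [0.6341, -0.1083, 0.3149]
tcp_rot: [-2.223, -2.215, 0.001]
contact_force: [0.2, 0.6, 0.2]
opening: 0.0882
finger_force: 0.0
```

```bash
python3 - <<'E'
from h import *
plan((635.5,-110,300,90),(635.5,-110,254,90))
E
```

```text
at [ 634.1 -108.3  314.9] psi 89.81 t 12.4 F [0.2 0.6 0.2] open 88.2 ff 0.0
(635.5, -110, 300, 90) : 1 x [-0.014, 0.012, 0.124] turn(total, last) -0.0005 rows/call 2
(635.5, -110, 254, 90) : 1 x [0.0, 0.0, 0.383] turn(total, last) -0.0 rows/call 2
```

Emit:
step_arm([
  [-0.014,0.012,0.25,0],
  [-0.014,0.012,0.507,0],
  [-0.014,0.012,0.507,0],
  [-0.014,0.012,0.507,0],
  [-0.014,0.012,0.507,0],
])

```text
time_s: 12.9
ee_pos: [0.6364, -0.1117, 0.2577]
tcp_rot: [2.218, 2.222, 0.001]
contact_force: [-0.2, 0.4, -0.5]
opening: 0.0878
finger_force: 0.0
```

Emit:
step_arm([
  [0,0,0,0],
  [0,0,0,0],
  [0,0,0,0],
  [0,0,0,0],
  [0,0,0,0],
  [0,0,0,0],
  [0,0,0,0],
], jaw=1, force=15)

```text
time_s: 13.6
ee_pos: [0.6356, -0.1122, 0.2563]
tcp_rot: [-2.22, -2.223, 0.0]
contact_force: [-0.1, 0.6, -0.7]
opening: 0.0344
finger_force: 0.0
```

Emit:
step_arm([
  [0,0,-0.1,0],
  [0,0,-0.4,0],
  [0,0,-0.65,0],
  [0,0,-0.65,0],
  [0,0,-0.65,0],
])

```text
time_s: 14.1
ee_pos: [0.6358, -0.1123, 0.3353]
tcp_rot: [2.219, 2.222, 0.001]
contact_force: [-1.1, 0.9, -1.5]
opening: 0.0263
finger_force: 14.9
```

```bash
python3 - <<'E'
from h import *
plan((637,209,330,90),(637,209,76,90))
E
```

```text
at [ 635.8 -112.3  335.3] psi 90.07 t 14.1 F [-1.1  0.9 -1.5] open 26.3 ff 14.9
(637, 209, 330, 90) : 3 x [0.892, 0.004, 0.015] turn(total, last) 0.0002 rows/call 4
(637, 209, 76, 90) : 3 x [0.0, 0.0, 0.706] turn(total, last) -0.0 rows/call 3
```

Emit:
step_arm([
  [0.892,0.004,0,0],
  [0.892,0.004,0,0],
  [0.892,0.004,0,0],
  [0.892,0.004,0,0],
])

```text
time_s: 14.5
ee_pos: [0.6352, -0.0034, 0.3326]
tcp_rot: [-2.215, -2.225, 0.003]
contact_force: [1.1, -0.5, -0.7]
opening: 0.0263
finger_force: 15.0
```

Emit:
step_arm([
  [0.892,0.004,0,0],
  [0.892,0.004,0,0],
  [0.892,0.004,0,0],
  [0.892,0.004,0,0],
])

```text
time_s: 14.9
ee_pos: [0.6361, 0.1019, 0.3333]
tcp_rot: [-2.218, -2.224, 0.002]
contact_force: [0.7, 0.1, -1.5]
opening: 0.0266
finger_force: 15.0
```

Emit:
step_arm([
  [0.892,0.004,0,0],
  [0.892,0.004,0,0],
  [0.892,0.004,0,0],
  [0.892,0.004,0,0],
])

```text
time_s: 15.3
ee_pos: [0.6369, 0.2081, 0.3335]
tcp_rot: [2.219, 2.223, -0.002]
contact_force: [-0.2, -0.8, -1.4]
opening: 0.0268
finger_force: 15.0
```

Emit:
step_arm([
  [0,0,1,0],
  [0,0,1,0],
  [0,0,1,0],
])

```text
time_s: 15.6
ee_pos: [0.6344, 0.2049, 0.2081]
tcp_rot: [-2.221, -2.216, 0.012]
contact_force: [-1.7, 0.2, -1.2]
opening: 0.0266
finger_force: 15.0
```

Emit:
step_arm([
  [0,0,0.9,0],
  [0,0,0.9,0],
  [0,0,0.9,0],
  [0,0,0.9,0],
  [0,0,0.9,0],
])

```text
time_s: 16.1
ee_pos: [0.6388, 0.2078, 0.1092]
tcp_rot: [2.22, 2.219, 0.005]
contact_force: [1.8, 0.4, -0.2]
opening: 0.0262
finger_force: 15.0
```

```bash
python3 - <<'E'
from h import *
plan((637,209,77,90))
p=get_image("scene");w=cloud(p)
for pr,loc,q in pts(p,"oil_bottle"): print(pr,loc,np.round(np.nanpercentile(q,[2,50,98],axis=0)*1000).tolist())
m=(np.abs(w[...,0]-.65)<.04)&(np.abs(w[...,1]-.209)<.03)&(w[...,2]<.2)
q=w[m];print(np.histogram(q[:,2]*1000,bins=np.arange(0,200,8)))
cv2.imwrite("pics/s3.png",cv2.resize(p["color"][180:360,320:520,::-1],None,fx=3,fy=3))
E
```

```text
at [638.8 207.8 109.2] psi 89.99 t 16.1 F [ 1.8  0.4 -0.2] open 26.2 ff 15.0
(637, 209, 77, 90) : 1 x [0.01, -0.015, 0.268] turn(total, last) -0.0 rows/call 2
0.47 [300.2, 394.5] [[649.0, 188.0, 32.0], [658.0, 203.0, 54.0], [663.0, 222.0, 74.0]]
(array([347,  24,   5,   8,  30,  29,  31,  30,  37,  19,   0,   0,   0,
         0,   0,   0,   0,   6,   5,   0,   2,   4,  55, 147]), array([  0,   8,  16,  24,  32,  40,  48,  56,  64,  72,  80,  88,  96,
       104, 112, 120, 128, 136, 144, 152, 160, 168, 176, 184, 192]))
```

View pics/s3.png

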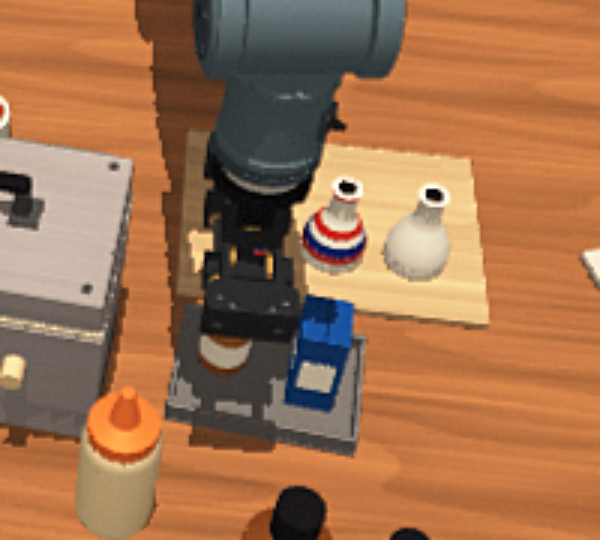

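The bottle hangs upright at (225,350 in the crop) above the tray's free half, its bottom near z=35 mm; the carton stands in the tray at (320,355).

Emit:
step_arm([
  [0.01,-0.01,0.15,0],
  [0.01,-0.01,0.22,0],
  [0.01,-0.01,0.23,0],
  [0.01,-0.01,0.23,0],
  [0.01,-0.01,0.23,0],
])

```text
time_s: 16.7
ee_pos: [0.6377, 0.2101, 0.0824]
tcp_rot: [2.217, 2.221, 0.006]
contact_force: [-0.8, -1.5, 6.5]
opening: 0.0266
finger_force: 15.0
```

Emit:
step_arm([
  [0,0,0.01,0],
  [0,0,0.02,0],
  [0,0,0.03,0],
  [0,0,0.03,0],
  [0,0,0.03,0],
])

```text
time_s: 17.2
ee_pos: [0.639, 0.2102, 0.0817]
tcp_rot: [2.215, 2.219, 0.009]
contact_force: [-4.5, -3.0, 19.6]
opening: 0.0263
finger_force: 15.0
```

Emit:
step_arm([
  [0,0,-0.03,0],
  [0,0,-0.045,0],
  [0,0,-0.045,0],
  [0,0,-0.045,0],
])

```text
time_s: 17.6
ee_pos: [0.6362, 0.2102, 0.0819]
tcp_rot: [2.219, 2.222, 0.002]
contact_force: [-1.6, -1.2, 6.2]
opening: 0.0266
finger_force: 14.9
```

Emit:
step_arm([
  [0,0,0,0],
  [0,0,0,0],
  [0,0,0,0],
  [0,0,0,0],
], jaw=0.4)

```text
time_s: 18.0
ee_pos: [0.6352, 0.2101, 0.0801]
tcp_rot: [-2.22, -2.222, 0.001]
contact_force: [-0.1, -0.6, 0.0]
opening: 0.0528
finger_force: 0.0
```

Emit:
step_arm([
  [0,0,-0.3,0],
  [0,0,-0.9,0],
  [0,0,-0.9,0],
  [0,0,-0.9,0],
  [0,0,-0.9,0],
])

```text
time_s: 18.5
ee_pos: [0.6352, 0.2101, 0.1881]
tcp_rot: [-2.22, -2.223, 0.0]
contact_force: [-0.7, -1.1, -1.1]
opening: 0.0528
finger_force: 0.0
```

Emit:
step_arm([
  [0,0,-1,0],
  [0,0,-1,0],
  [0,0,-1,0],
  [0,0,-1,0],
])

```text
time_s: 18.9
ee_pos: [0.6365, 0.2103, 0.3106]
tcp_rot: [2.218, 2.221, 0.005]
contact_force: [0.2, 0.3, -0.0]
opening: 0.0528
finger_force: 0.0
```

```bash
python3 - <<'E'
from h import *
plan((632.5,-17.5,300,174.5),(632.5,-17.5,208,174.5))
p=get_image("wrist")
for n in ["oil_bottle","carton"]:
        for pr,loc,q in pts(p,n)[:1]:
            t,z=top(q)
            print(n,round(pr,2),np.round(loc).tolist(),len(q),"ztop",round(z*1000,1),"top",rect(t))
E
```

```text
at [636.5 210.3 310.6] psi 90.07 t 18.9 F [ 0.2  0.3 -0. ] open 52.8 ff 0.0
(632.5, -17.5, 300, 174.5) : 2 x [-0.949, -0.018, 0.044] turn(total, last) -0.2345 rows/call 4
(632.5, -17.5, 208, 174.5) : 1 x [0.0, 0.0, 0.767] turn(total, last) -0.0 rows/call 3
oil_bottle 0.74 [113.0, 178.0] 3023 ztop 97.0 top [488.5 306.3  26.3  26.3  85.5]
carton 0.89 [135.0, 324.0] 2234 ztop 99.2 top [643.  282.7  38.7  46.5  83.4]
```

Emit:
step_arm([
  [-0.949,-0.018,0.05,0],
  [-0.949,-0.018,0.05,0],
  [-0.949,-0.018,0.05,0],
  [-0.949,-0.018,0.05,0],
])

```text
time_s: 19.45
ee_pos: [0.6325, 0.0941, 0.2995]
tcp_rot: [-2.222, -2.216, 0.005]
contact_force: [0.6, 0.5, 0.5]
opening: 0.053
finger_force: 0.0
```

Emit:
step_arm([
  [-0.949,-0.018,0.04,0.015],
  [-0.949,-0.018,0.04,0.015],
  [-0.949,-0.018,0.04,0.015],
  [-0.949,-0.018,0.04,0.015],
  [-0.949,-0.018,0.04,0.015],
  [-0.949,-0.018,0.04,0.015],
])

```text
time_s: 20.05
ee_pos: [0.6314, -0.0153, 0.2975]
tcp_rot: [-2.319, -2.118, -0.0]
contact_force: [0.2, -0.4, -0.0]
opening: 0.0529
finger_force: 0.0
```

```bash
python3 - <<'E'
from h import *
plan((632.5,-17.5,209,84.5))
p=get_image("top");cv2.imwrite("pics/t4.png",p["color"][:,:,::-1])
for n in ["oil_bottle","carton","painted1"]:
        for pr,loc,q in pts(p,n)[:2]:
            t,z=top(q)
            print(n,round(pr,2),np.round(loc).tolist(),len(q),"ztop",round(z*1000,1),"top",rect(t))
p=get_image("scene")
for n in ["oil_bottle","carton"]:
        for pr,loc,q in pts(p,n)[:2]:
            t,z=top(q)
            print(n,round(pr,2),np.round(loc).tolist(),len(q),"ztop",round(z*1000,1),"top",rect(t))
E
```

```text
at [631.4 -15.3 297.5] psi 84.8 t 20.05 F [ 0.2 -0.4 -0. ] open 52.9 ff 0.0
(632.5, -17.5, 209, 84.5) : 1 x [-0.017, 0.011, 0.737] turn(total, last) 0.0008 rows/call 3
oil_bottle 0.57 [231.0, 234.0] 341 ztop 93.4 top [632.4 207.4  21.9  24.5 -85.2]
oil_bottle 0.52 [237.0, 222.0] 2262 ztop 23.3 top [639.3 245.3 114.8 157.7  -6.7]
carton 0.93 [224.0, 195.0] 677 ztop 99.1 top [639.9 283.   39.   45.7  82. ]
painted1 0.59 [297.0, 187.0] 560 ztop 96.6 top [486.7 306.1  23.8  25.3  33.6]
painted1 0.59 [295.0, 220.0] 495 ztop 96.4 top [487.5 232.4  24.4  25.4 -89.4]
oil_bottle 0.83 [298.0, 397.0] 332 ztop 93.3 top [641.2 208.1  19.6  19.6  59.1]
oil_bottle 0.69 [247.0, 424.0] 3698 ztop 13.8 top [454.4 309.5 212.9 277.1  -1.3]
carton 0.93 [298.0, 428.0] 605 ztop 99.0 top [647.3 283.1  39.4  50.2  83.6]
```

Emit:
step_arm([
  [-0.017,0.011,0.3,0.001],
  [-0.017,0.011,0.735,0.001],
  [-0.017,0.011,0.735,0.001],
  [-0.017,0.011,0.735,0.001],
  [-0.017,0.011,0.735,0.001],
])

```text
time_s: 20.9
ee_pos: [0.6339, -0.02, 0.2123]
tcp_rot: [2.327, 2.106, 0.003]
contact_force: [0.2, -0.7, 0.9]
opening: 0.0528
finger_force: 0.0
```

Emit:
step_arm([
  [0,0,0,0],
  [0,0,0,0],
  [0,0,0,0],
  [0,0,0,0],
  [0,0,0,0],
  [0,0,0,0],
  [0,0,0,0],
  [0,0,0,0],
  [0,0,0,0],
  [0,0,0,0],
], jaw=1, force=45)

```text
time_s: 21.9
ee_pos: [0.6326, -0.0198, 0.2097]
tcp_rot: [2.329, 2.108, 0.0]
contact_force: [0.2, 0.2, 2.6]
opening: 0.0132
finger_force: 45.0
```

Emit:
step_arm([
  [0,0,-0.05,0],
  [0,0,-0.15,0],
  [0,0,-0.4,0],
  [0,0,-0.8,0],
  [0,0,-1,0],
  [0,0,-1,0],
  [0,0,-1,0],
])

```text
time_s: 22.6
ee_pos: [0.6321, -0.0197, 0.3288]
tcp_rot: [-2.329, -2.108, 0.001]
contact_force: [-0.4, -0.4, -5.4]
opening: 0.013
finger_force: 45.0
```

```bash
python3 - <<'E'
from h import *
plan((439,-325,330,90.5),(439,-325,105,None))
p=get_image("top")
for n in ["lid_rest"]:
        for pr,loc,q in pts(p,n)[:3]:
            t=q[np.abs(q[:,2]-.03)<.006];t1=t[t[:,1]>-.325];t2=t[t[:,1]<-.325]
            print(n,round(pr,2),np.round(loc).tolist(),len(q),rect(t1),rect(t2))
E
```

```text
at [632.1 -19.7 328.8] psi 84.31 t 22.6 F [-0.4 -0.4 -5.4] open 13.0 ff 45.0
(439, -325, 330, 90.5) : 3 x [-0.897, -0.45, -0.003] turn(total, last) -0.0172 rows/call 4
(439, -325, 105, None) : 2 x [0.0, 0.0, 0.938] turn(total, last) 0.0 rows/call 4
lid_rest 0.65 [319.0, 479.0] 3628 [ 435.4 -255.8   61.2  145.4  -89.3] [ 437.3 -395.5   62.5  148.3  -89.7]
```

Emit:
step_arm([
  [-0.897,-0.45,0,0],
  [-0.897,-0.45,0,0],
  [-0.897,-0.45,0,0],
  [-0.897,-0.45,0,0],
  [-0.897,-0.45,0,0],
])

```text
time_s: 23.2
ee_pos: [0.5675, -0.1214, 0.3277]
tcp_rot: [-2.328, -2.105, 0.001]
contact_force: [0.0, -0.8, -5.2]
opening: 0.0133
finger_force: 45.0
```

Emit:
step_arm([
  [-0.897,-0.45,0,0],
  [-0.897,-0.45,0,0],
  [-0.897,-0.45,0,0],
  [-0.897,-0.45,0,0],
  [-0.897,-0.45,0,0],
])

```text
time_s: 23.7
ee_pos: [0.5041, -0.2223, 0.3288]
tcp_rot: [-2.328, -2.108, -0.001]
contact_force: [0.4, -0.4, -4.4]
opening: 0.0134
finger_force: 44.9
```

Emit:
step_arm([
  [-0.897,-0.45,0,-0.017],
  [-0.897,-0.45,0,-0.017],
  [-0.897,-0.45,0,-0.017],
  [-0.897,-0.45,0,-0.017],
  [-0.897,-0.45,0,-0.017],
])

```text
time_s: 24.2
ee_pos: [0.4402, -0.3238, 0.3291]
tcp_rot: [-2.211, -2.23, -0.002]
contact_force: [-0.5, 0.6, -5.6]
opening: 0.0133
finger_force: 44.9
```

Emit:
step_arm([
  [0,0,0.94,0],
  [0,0,0.94,0],
  [0,0,0.94,0],
  [0,0,0.94,0],
])

```text
time_s: 24.6
ee_pos: [0.4392, -0.3226, 0.2147]
tcp_rot: [-2.207, -2.228, -0.001]
contact_force: [-0.1, 0.0, -4.1]
opening: 0.0134
finger_force: 44.9
```

```bash
python3 - <<'E'
from h import *
plan((439,-325.5,105,90.5),(439,-325.5,97.5,90.5))
E
```

```text
at [ 439.2 -322.6  214.7] psi 90.55 t 24.6 F [-0.1  0.  -4.1] open 13.4 ff 44.9
(439, -325.5, 105, 90.5) : 1 x [-0.024, -0.002, 0.914] turn(total, last) 0.0001 rows/call 4
(439, -325.5, 97.5, 90.5) : 1 x [0.0, 0.0, 0.062] turn(total, last) -0.0 rows/call 2
```

Emit:
step_arm([
  [-0.015,0,0.4,0],
  [-0.015,0,0.8,0],
  [-0.015,0,0.914,0],
  [-0.015,0,0.914,0],
  [-0.015,0,0.914,0],
])

```text
time_s: 25.1
ee_pos: [0.4411, -0.3284, 0.1101]
tcp_rot: [2.209, 2.227, -0.0]
contact_force: [-0.3, -0.4, -4.8]
opening: 0.0132
finger_force: 44.9
```

Emit:
step_arm([
  [0,0,0.02,0],
  [0,0,0.04,0],
  [0,0,0.055,0],
  [0,0,0.055,0],
  [0,0,0.055,0],
])

```text
time_s: 25.6
ee_pos: [0.4395, -0.327, 0.1007]
tcp_rot: [2.213, 2.229, 0.0]
contact_force: [0.0, -0.3, -4.1]
opening: 0.013
finger_force: 44.9
```

Emit:
step_arm([
  [0,0,0.01,0],
  [0,0,0.02,0],
  [0,0,0.03,0],
  [0,0,0.03,0],
  [0,0,0.03,0],
])

```text
time_s: 26.1
ee_pos: [0.4404, -0.3271, 0.098]
tcp_rot: [2.211, 2.228, 0.001]
contact_force: [3.1, 4.4, 5.4]
opening: 0.0134
finger_force: 44.9
```

Emit:
step_arm([
  [0,0,0,0],
  [0,0,0,0],
  [0,0,0,0],
  [0,0,0,0],
  [0,0,0,0],
], jaw=0.5)

```text
time_s: 26.6
ee_pos: [0.4391, -0.3269, 0.0967]
tcp_rot: [-2.213, -2.229, 0.0]
contact_force: [0.8, -0.2, -0.3]
opening: 0.0438
finger_force: 0.0
```

Emit:
step_arm([
  [0,0,-0.3,0],
  [0,0,-0.7,0],
  [0,0,-1,0],
  [0,0,-1,0],
])

```text
time_s: 27.0
ee_pos: [0.4416, -0.3294, 0.223]
tcp_rot: [2.205, 2.222, -0.001]
contact_force: [0.6, 0.4, -1.1]
opening: 0.0437
finger_force: 0.0
```

Emit:
step_arm([
  [0.3,0.3,-1,0],
  [0.4,0.4,-1,0],
  [0.4,0.4,-1,0],
  [0.4,0.4,-1,0],
])

```text
time_s: 27.4
ee_pos: [0.4898, -0.2781, 0.3418]
tcp_rot: [2.204, 2.226, 0.002]
contact_force: [-0.1, -0.8, 0.9]
opening: 0.0441
finger_force: 0.0
```

Emit:
step_arm([
  [1,1,-0.5,0.016],
  [1,1,-0.5,0.016],
  [1,1,-0.5,0.016],
  [1,1,-0.5,0.016],
  [1,1,-0.5,0.016],
])

```text
time_s: 27.9
ee_pos: [0.6079, -0.1552, 0.3962]
tcp_rot: [-2.318, -2.12, -0.001]
contact_force: [-0.1, -0.3, -0.2]
opening: 0.0442
finger_force: 0.0
```

```bash
cat > v.py <<'E'
from h import *
import sys
plan((622,-140,400,84.5))
p=get_image(sys.argv[2] if len(sys.argv)>2 else "wrist");cv2.imwrite(f"pics/{sys.argv[1]}.png",p["color"][:,:,::-1])
w=cloud(p)
for n in ["fired1","painted1","white1","kiln","lid","lid_rest","finished_board"]:
        for pr,loc,q in pts(p,n)[:3]:
            t,z=top(q)
            print(n,round(pr,2),np.round(loc).tolist(),len(q),"ztop",round(z*1000,1),"top",rect(t))
m=np.abs(w[...,2]-.150)<.004
n,l,st,c=cv2.connectedComponentsWithStats(m.astype(np.uint8));k=1+np.argmax(st[1:,4]);print("rim",rect(w[l==k]),st[k])
E
python3 v.py w5
```

```text
at [ 607.9 -155.2  396.2] psi 84.9 t 27.9 F [-0.1 -0.3 -0.2] open 44.2 ff 0.0
(622, -140, 400, 84.5) : 1 x [0.136, 0.106, -0.032] turn(total, last) 0.0011 rows/call 2
fired1 0.69 [41.0, 334.0] 2412 ztop 137.0 top [641.3  14.6  26.1  26.9  85.1]
kiln 0.98 [93.0, 292.0] 43797 ztop 151.6 top [629.1 -54.8 163.3 179.6  -5.4]
lid 0.8 [274.0, 207.0] 8185 ztop 94.1 top [ 443.2 -275.1    9.4   17.8   45.4]
finished_board 0.83 [249.0, 344.0] 7755 ztop 15.4 top [ 644.3 -249.3  114.3  159.9    3.6]
rim [629.  -54.6 163.1 179.3  -5.5] [  246     0   178   198 13169]
```

View pics/w5.png

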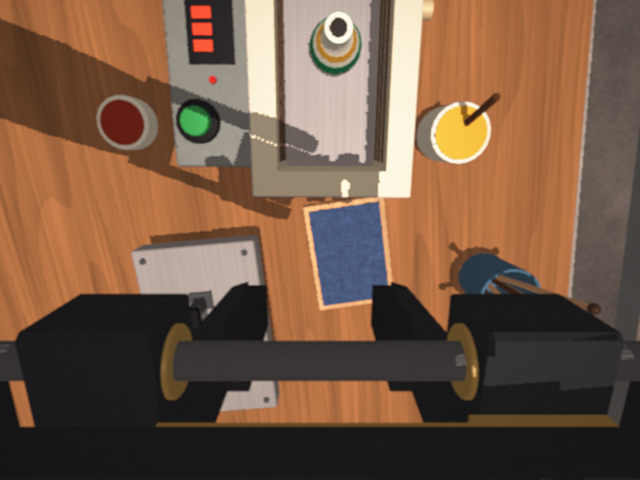

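The chamber shows one fired vase (lip at 338,27) at about (641,15); the far end of the chamber is cut off. Lid lies on the bricks at lower left. Move on to see the far end.

Emit:
step_arm([
  [0.8,0.1,0,0.001],
  [0.8,0.1,0,0.001],
  [0.8,0.1,0,0.001],
  [0.8,0.1,0,0.001],
])

```text
time_s: 28.7
ee_pos: [0.6268, -0.0628, 0.3968]
tcp_rot: [2.327, 2.11, -0.001]
contact_force: [0.0, 0.0, -0.2]
opening: 0.044
finger_force: 0.0
```

```bash
python3 v.py w6 | grep -v board; python3 v.py t6 top
```

```text
at [626.8 -62.8 396.8] psi 84.4 t 28.7 F [ 0.   0.  -0.2] open 44.0 ff 0.0
(622, -140, 400, 84.5) : 1 x [-0.644, 0.023, -0.026] turn(total, last) -0.0003 rows/call 3
fired1 0.56 [130.0, 325.0] 1829 ztop 137.0 top [641.   15.4  27.3  27.7 -33.4]
painted1 0.72 [403.0, 245.0] 1972 ztop 75.5 top [ 480.5 -291.8   75.2  188.7    3.9]
lid 0.89 [399.0, 243.0] 2055 ztop 77.3 top [ 480.8 -291.    74.9  186.9    3.5]
lid 0.75 [206.0, 196.0] 570 ztop 112.3 top [482.1 -54.   28.9  29.   20.5]
lid_rest 0.75 [403.0, 244.0] 1869 ztop 75.5 top [ 481.1 -291.8   73.7  189.     4.2]
lid_rest 0.73 [150.0, 292.0] 51941 ztop 151.7 top [632.7 -17.4 163.4 252.   -5.4]
rim [632.6 -17.4 163.2 251.7  -5.5] [  234    25   176   257 19138]
at [626.8 -64.  396.8] psi 84.23 t 29.1 F [-0.1  0.7  0.7] open 44.0 ff 0.0
(622, -140, 400, 84.5) : 1 x [-0.634, 0.024, -0.027] turn(total, last) -0.0007 rows/call 3
fired1 0.43 [228.0, 322.0] 140 ztop 99.6 top [633.8   0.9   7.2  23.6  71.7]
painted1 0.89 [295.0, 220.0] 525 ztop 96.6 top [487.5 232.4  25.4  25.6   1.3]
painted1 0.81 [296.0, 187.0] 512 ztop 96.5 top [486.3 305.6  23.   25.7  37.2]
white1 0.86 [295.0, 154.0] 579 ztop 96.1 top [485.1 382.5  22.1  23.   41.6]
kiln 0.78 [218.0, 294.0] 3234 ztop 152.8 top [638.  -13.7 158.6 249.2  -1.8]
lid 0.67 [325.0, 479.0] 7158 ztop 109.8 top [ 4.407e+02 -3.237e+02  1.240e+01  1.064e+02  3.000e-01]
finished_board 0.57 [229.0, 410.0] 763 ztop 16.1 top [ 642.  -249.1  110.2  154.9    3.6]
rim [641.2  80.6  56.6 161.6  83.6] [ 268  179   37   77 1128]
```

View pics/w6.png

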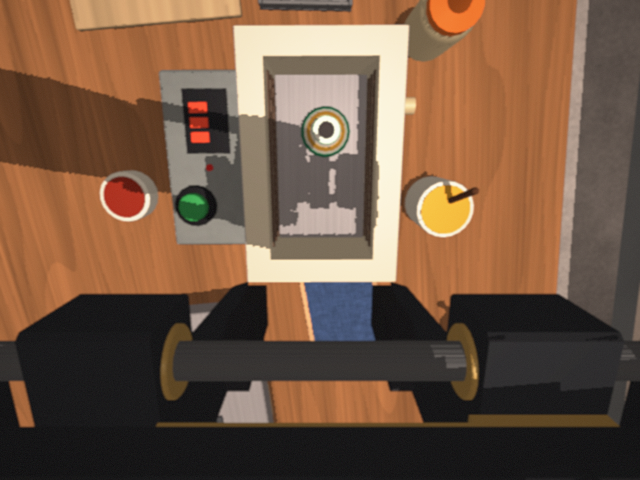

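The chamber holds only this one fired vase (lip at 326,129), at (641,15). Kiln rim centred at (632.6,-17.4), yaw -5.5°.

```bash
python3 - <<'E'
from h import *
plan((641,15,260,84.5),(641,15,170,84.5),(641,15,117,84.5),(641,15,300,84.5),(643,-249,300,93.5),(643,-249,82,93.5))
E
```

```text
at [626.9 -63.1 396.8] psi 84.32 t 29.5 F [-0.7  0.4 -0.3] open 44.1 ff 0.0
(641, 15, 260, 84.5) : 2 x [0.33, 0.026, 0.57] turn(total, last) -0.0005 rows/call 3
(641, 15, 170, 84.5) : 1 x [0.0, 0.0, 0.75] turn(total, last) -0.0 rows/call 3
(641, 15, 117, 84.5) : 1 x [0.0, 0.0, 0.442] turn(total, last) -0.0 rows/call 3
(641, 15, 300, 84.5) : 2 x [0.0, 0.0, -0.762] turn(total, last) -0.0 rows/call 3
(643, -249, 300, 93.5) : 3 x [-0.729, 0.076, -0.0] turn(total, last) -0.025 rows/call 3
(643, -249, 82, 93.5) : 2 x [0.0, 0.0, 0.908] turn(total, last) -0.0 rows/call 4
```

Emit:
step_arm([
  [0.66,0.052,0.4,0],
  [0.66,0.052,0.9,0],
  [0.66,0.052,0.9,0],
  [0.66,0.052,0.9,0],
  [0.66,0.052,0.9,0],
])

```text
time_s: 30.0
ee_pos: [0.6409, 0.015, 0.2893]
tcp_rot: [-2.328, -2.109, 0.001]
contact_force: [0.9, 0.3, 1.7]
opening: 0.0444
finger_force: 0.0
```

Emit:
step_arm([
  [0,0,0.4,0],
  [0,0,0.8,0],
  [0,0,0.8,0],
  [0,0,0.8,0],
  [0,0,0.8,0],
])

```text
time_s: 30.5
ee_pos: [0.6435, 0.0141, 0.1975]
tcp_rot: [2.326, 2.104, 0.006]
contact_force: [0.5, -0.4, 0.5]
opening: 0.0439
finger_force: 0.0
```

```bash
python3 - <<'E'
from h import *
plan((641,15,117,84.5))
E
```

```text
at [643.5  14.1 197.5] psi 84.27 t 30.5 F [ 0.5 -0.4  0.5] open 43.9 ff 0.0
(641, 15, 117, 84.5) : 1 x [0.006, -0.021, 0.671] turn(total, last) -0.0006 rows/call 3
```

Emit:
step_arm([
  [0.006,-0.005,0.3,0],
  [0.006,-0.005,0.55,0],
  [0.006,-0.005,0.64,0],
  [0.006,-0.005,0.64,0],
  [0.006,-0.005,0.64,0],
  [0.006,-0.005,0.64,0],
])

```text
time_s: 31.1
ee_pos: [0.6421, 0.0156, 0.1187]
tcp_rot: [2.327, 2.106, 0.004]
contact_force: [-0.2, -0.1, 0.6]
opening: 0.0441
finger_force: 0.0
```

Emit:
step_arm([
  [0,0,0,0],
  [0,0,0,0],
  [0,0,0,0],
  [0,0,0,0],
  [0,0,0,0],
  [0,0,0,0],
  [0,0,0,0],
  [0,0,0,0],
], jaw=1, force=20)

```text
time_s: 31.9
ee_pos: [0.6408, 0.0158, 0.1166]
tcp_rot: [2.328, 2.108, 0.001]
contact_force: [0.5, 0.8, 4.2]
opening: 0.023
finger_force: 18.7
```

Emit:
step_arm([
  [0,0,-0.1,0],
  [0,0,-0.4,0],
  [0,0,-0.8,0],
  [0,0,-0.8,0],
])

```text
time_s: 32.3
ee_pos: [0.644, 0.0154, 0.2199]
tcp_rot: [2.322, 2.103, 0.011]
contact_force: [1.2, -1.1, -0.6]
opening: 0.0231
finger_force: 18.6
```

Emit:
step_arm([
  [0,0,-0.4,0],
  [0,0,-0.75,0],
  [0,0,-0.75,0],
  [0,0,-0.75,0],
])

```text
time_s: 32.7
ee_pos: [0.6405, 0.0159, 0.3025]
tcp_rot: [2.328, 2.108, 0.001]
contact_force: [1.3, 0.2, -2.3]
opening: 0.0226
finger_force: 18.7
```

Emit:
step_arm([
  [-0.729,0.076,0,0],
  [-0.729,0.076,0,0],
  [-0.729,0.076,0,0],
])

```text
time_s: 33.0
ee_pos: [0.6394, -0.0764, 0.2985]
tcp_rot: [-2.331, -2.101, 0.007]
contact_force: [0.0, 0.5, -2.1]
opening: 0.0227
finger_force: 18.7
```

Emit:
step_arm([
  [-0.729,0.076,0,0],
  [-0.729,0.076,0,0],
  [-0.729,0.076,0,0],
])

```text
time_s: 33.3
ee_pos: [0.6398, -0.164, 0.2988]
tcp_rot: [-2.332, -2.101, 0.005]
contact_force: [-1.0, 1.0, -2.4]
opening: 0.0227
finger_force: 18.7
```

Emit:
step_arm([
  [-0.729,0.076,0,0],
  [-0.729,0.076,0,0],
  [-0.729,0.076,0,0],
  [-0.729,0.076,0,0],
])

```text
time_s: 33.7
ee_pos: [0.641, -0.2474, 0.2996]
tcp_rot: [-2.327, -2.104, 0.001]
contact_force: [0.5, 0.7, -3.0]
opening: 0.0232
finger_force: 18.8
```

Emit:
step_arm([
  [0,0,0.4,0],
  [0,0,0.85,0],
  [0,0,0.85,0],
  [0,0,0.85,0],
])

```text
time_s: 34.1
ee_pos: [0.6409, -0.2457, 0.1985]
tcp_rot: [-2.324, -2.107, 0.002]
contact_force: [0.1, 0.0, -0.5]
opening: 0.0229
finger_force: 18.9
```

Emit:
step_arm([
  [0,0,0.4,0],
  [0,0,0.8,0],
  [0,0,0.8,0],
  [0,0,0.8,0],
  [0,0,0.8,0],
  [0,0,0.8,0],
])

```text
time_s: 34.7
ee_pos: [0.6439, -0.2492, 0.1085]
tcp_rot: [2.324, 2.104, 0.003]
contact_force: [-0.7, -0.7, -1.7]
opening: 0.0223
finger_force: 18.9
```

```bash
python3 - <<'E'
from h import *
plan((643,-249,80,84.5))
E
```

```text
at [ 643.9 -249.2  108.5] psi 84.32 t 34.7 F [-0.7 -0.7 -1.7] open 22.3 ff 18.9
(643, -249, 80, 84.5) : 1 x [0.001, -0.008, 0.238] turn(total, last) -0.0005 rows/call 2
```

Emit:
step_arm([
  [0,0,0.1,0],
  [0,0,0.18,0],
  [0,0,0.22,0],
  [0,0,0.22,0],
  [0,0,0.22,0],
])

```text
time_s: 35.2
ee_pos: [0.642, -0.2472, 0.0787]
tcp_rot: [-2.328, -2.108, -0.002]
contact_force: [-2.4, 3.3, 9.3]
opening: 0.0223
finger_force: 22.0
```

Emit:
step_arm([
  [0,0,0.01,0],
  [0,0,0.02,0],
  [0,0,0.02,0],
  [0,0,0.02,0],
])

```text
time_s: 35.6
ee_pos: [0.6423, -0.2471, 0.0786]
tcp_rot: [-2.328, -2.109, -0.002]
contact_force: [-7.3, 8.8, 21.3]
opening: 0.0225
finger_force: 22.9
```

Emit:
step_arm([
  [0,0,-0.02,0],
  [0,0,-0.03,0],
  [0,0,-0.03,0],
])

```text
time_s: 35.9
ee_pos: [0.6418, -0.2479, 0.0788]
tcp_rot: [-2.329, -2.108, -0.001]
contact_force: [0.6, 2.2, 3.4]
opening: 0.0228
finger_force: 20.8
```

Emit:
step_arm([
  [0,0,0,0],
  [0,0,0,0],
  [0,0,0,0],
  [0,0,0,0],
  [0,0,0,0],
], jaw=0.5)

```text
time_s: 36.4
ee_pos: [0.6415, -0.2481, 0.0786]
tcp_rot: [-2.329, -2.108, 0.0]
contact_force: [-0.3, 0.3, 0.3]
opening: 0.0439
finger_force: 0.0
```

Emit:
step_arm([
  [0,0,-0.2,0],
  [0,0,-0.6,0],
  [0,0,-1,0],
  [0,0,-1,0],
])

```text
time_s: 36.8
ee_pos: [0.6455, -0.2502, 0.2082]
tcp_rot: [2.319, 2.099, 0.007]
contact_force: [0.6, -0.3, 0.5]
opening: 0.0441
finger_force: 0.0
```

Emit:
step_arm([
  [0,0,-0.4,0],
  [0,0,-0.9,0],
  [0,0,-0.9,0],
  [0,0,-0.9,0],
])

```text
time_s: 37.2
ee_pos: [0.6427, -0.2486, 0.31]
tcp_rot: [2.325, 2.105, 0.003]
contact_force: [-1.2, 0.4, -0.6]
opening: 0.0442
finger_force: 0.0
```

```bash
python3 - <<'E'
from h import *
plan((490,240,360,84.5))
p=get_image("scene")
for n in ["fired1","painted1","white1"]:
        for pr,loc,q in pts(p,n)[:3]:
            t,z=top(q)
            print(n,round(pr,2),np.round(loc).tolist(),len(q),"ztop",round(z*1000,1),"top",rect(t))
E
```

```text
at [ 642.7 -248.6  310. ] psi 84.31 t 37.2 F [-1.2  0.4 -0.6] open 44.2 ff 0.0
(490, 240, 360, 84.5) : 4 x [0.981, -0.418, -0.104] turn(total, last) -0.0005 rows/call 4
fired1 0.59 [279.0, 217.0] 487 ztop 97.8 top [ 645.9 -246.2   21.6   25.1   87. ]
painted1 0.79 [256.0, 432.0] 394 ztop 95.3 top [492.9 308.   18.7  21.1  40.5]
painted1 0.45 [245.0, 192.0] 270 ztop 27.8 top [ 5.147e+02 -3.222e+02  8.600e+00  1.968e+02  5.000e-01]
white1 0.96 [265.0, 459.0] 448 ztop 95.8 top [487.1 382.8  22.7  25.9 -81.2]
```

Emit:
step_arm([
  [0.98,-0.42,-0.1,0],
  [0.98,-0.42,-0.1,0],
  [0.98,-0.42,-0.1,0],
  [0.98,-0.42,-0.1,0],
])

```text
time_s: 37.8
ee_pos: [0.602, -0.1223, 0.3176]
tcp_rot: [-2.323, -2.111, 0.001]
contact_force: [0.4, -0.6, 0.2]
opening: 0.0441
finger_force: 0.0
```

Emit:
step_arm([
  [0.98,-0.42,-0.1,0],
  [0.98,-0.42,-0.1,0],
  [0.98,-0.42,-0.1,0],
  [0.98,-0.42,-0.1,0],
])

```text
time_s: 38.2
ee_pos: [0.5639, -0.0015, 0.3301]
tcp_rot: [-2.324, -2.111, 0.001]
contact_force: [-1.1, -0.6, 0.8]
opening: 0.0443
finger_force: 0.0
```

Emit:
step_arm([
  [0.98,-0.42,-0.1,0],
  [0.98,-0.42,-0.1,0],
  [0.98,-0.42,-0.1,0],
  [0.98,-0.42,-0.1,0],
])

```text
time_s: 38.6
ee_pos: [0.5259, 0.1196, 0.3422]
tcp_rot: [-2.325, -2.111, 0.001]
contact_force: [0.1, -0.3, 1.0]
opening: 0.0439
finger_force: 0.0
```

Emit:
step_arm([
  [0.98,-0.42,-0.1,0],
  [0.98,-0.42,-0.1,0],
  [0.98,-0.42,-0.1,0],
  [0.98,-0.42,-0.1,0],
  [0.98,-0.42,-0.1,0],
])

```text
time_s: 39.1
ee_pos: [0.4886, 0.2387, 0.3537]
tcp_rot: [2.329, 2.108, -0.003]
contact_force: [1.3, -1.2, -0.3]
opening: 0.0441
finger_force: 0.0
```

```bash
python3 v.py w7 | grep -v kiln
```

```text
at [488.6 238.7 353.7] psi 84.3 t 39.1 F [ 1.3 -1.2 -0.3] open 44.1 ff 0.0
(622, -140, 400, 84.5) : 4 x [-0.757, 0.355, -0.096] turn(total, last) -0.0006 rows/call 4
fired1 0.69 [203.0, 317.0] 1671 ztop 97.0 top [488.3 232.6  27.1  27.1  51.1]
fired1 0.5 [143.0, 314.0] 1911 ztop 96.9 top [488.  306.9  26.6  26.6  84.2]
painted1 0.9 [141.0, 314.0] 1859 ztop 96.9 top [488.  306.9  26.6  26.6  84.2]
painted1 0.76 [202.0, 321.0] 1686 ztop 96.9 top [488.3 232.6  27.1  27.1  51.1]
white1 0.9 [71.0, 306.0] 2085 ztop 97.0 top [487.1 382.4  24.8  26.2 -79.9]
rim [566.6  23.8  21.3  40.4  -4.3] [402 391  21  32 477]
```

View pics/w7.png

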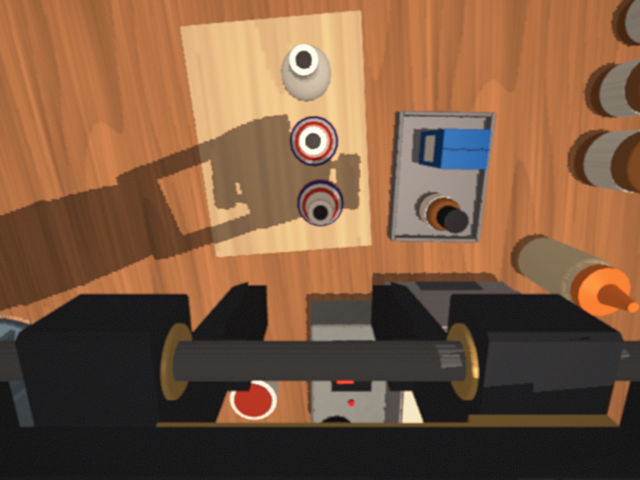

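The ware board holds two painted vases (lips at 320,212 and 313,141) and one white (303,60). Carton and bottle stand in the tray.

Emit:
step_arm([
  [-0.05,0.0,0.4,0],
  [-0.05,0.0,0.8,0],
  [-0.05,0.0,0.9,0],
  [-0.05,0.0,0.9,0],
])

```text
time_s: 39.9
ee_pos: [0.486, 0.2337, 0.2452]
tcp_rot: [-2.328, -2.107, 0.006]
contact_force: [0.3, -0.9, 1.1]
opening: 0.044
finger_force: 0.0
```

Emit:
step_arm([
  [0,0,0.4,0],
  [0,0,0.8,0],
  [0,0,0.8,0],
  [0,0,0.8,0],
  [0,0,0.8,0],
  [0,0,0.8,0],
])

```text
time_s: 40.5
ee_pos: [0.4893, 0.2347, 0.1543]
tcp_rot: [2.327, 2.107, 0.008]
contact_force: [-0.0, -0.0, 0.1]
opening: 0.0439
finger_force: 0.0
```

```bash
python3 - <<'E'
from h import *
plan((488.3,232.6,77,84.5))
E
```

```text
at [489.3 234.7 154.3] psi 84.32 t 40.5 F [-0.  -0.   0.1] open 43.9 ff 0.0
(488.3, 232.6, 77, 84.5) : 1 x [-0.018, -0.006, 0.644] turn(total, last) -0.0005 rows/call 3
```

Emit:
step_arm([
  [-0.015,0,0.3,0],
  [-0.015,0,0.5,0],
  [-0.015,0,0.63,0],
  [-0.015,0,0.63,0],
  [-0.015,0,0.63,0],
  [-0.015,0,0.63,0],
  [-0.015,0,0.63,0],
])

```text
time_s: 41.2
ee_pos: [0.488, 0.2326, 0.0768]
tcp_rot: [2.328, 2.108, 0.004]
contact_force: [-0.3, -0.9, 0.2]
opening: 0.044
finger_force: 0.0
```

Emit:
step_arm([
  [0,0,0,0],
  [0,0,0,0],
  [0,0,0,0],
  [0,0,0,0],
  [0,0,0,0],
  [0,0,0,0],
  [0,0,0,0],
  [0,0,0,0],
], jaw=1, force=20)

```text
time_s: 42.0
ee_pos: [0.4872, 0.2324, 0.0754]
tcp_rot: [2.329, 2.108, 0.001]
contact_force: [0.5, 1.2, 2.0]
opening: 0.0233
finger_force: 18.5
```

Emit:
step_arm([
  [0,0,-0.1,0],
  [0,0,-0.4,0],
  [0,0,-0.9,0],
  [0,0,-0.9,0],
])

```text
time_s: 42.4
ee_pos: [0.4894, 0.233, 0.1892]
tcp_rot: [2.326, 2.106, 0.011]
contact_force: [0.2, 0.4, -1.4]
opening: 0.0234
finger_force: 17.9
```

Emit:
step_arm([
  [0,0,-0.4,0],
  [0,0,-0.8,0],
  [0,0,-0.8,0],
  [0,0,-0.8,0],
])

```text
time_s: 42.8
ee_pos: [0.4868, 0.2323, 0.2798]
tcp_rot: [2.328, 2.108, 0.002]
contact_force: [-0.4, -1.1, -2.5]
opening: 0.0228
finger_force: 18.1
```

```bash
python3 - <<'E'
from h import *
plan((628.3,-62.2,275,84.5))
E
```

```text
at [486.8 232.3 279.8] psi 84.31 t 42.8 F [-0.4 -1.1 -2.5] open 22.8 ff 18.1
(628.3, -62.2, 275, 84.5) : 3 x [-0.775, 0.472, 0.013] turn(total, last) -0.0005 rows/call 4
```

Emit:
step_arm([
  [-0.775,0.472,0,0],
  [-0.775,0.472,0,0],
  [-0.775,0.472,0,0],
  [-0.775,0.472,0,0],
])

```text
time_s: 43.2
ee_pos: [0.5332, 0.1326, 0.2764]
tcp_rot: [-2.33, -2.102, 0.006]
contact_force: [-0.0, 0.4, -2.3]
opening: 0.0227
finger_force: 18.5
```

Emit:
step_arm([
  [-0.775,0.472,0,0],
  [-0.775,0.472,0,0],
  [-0.775,0.472,0,0],
  [-0.775,0.472,0,0],
])

```text
time_s: 43.6
ee_pos: [0.5806, 0.036, 0.2775]
tcp_rot: [-2.329, -2.105, 0.003]
contact_force: [-0.6, 0.2, -2.4]
opening: 0.0227
finger_force: 19.2
```

Emit:
step_arm([
  [-0.775,0.472,0,0],
  [-0.775,0.472,0,0],
  [-0.775,0.472,0,0],
  [-0.775,0.472,0,0],
  [-0.775,0.472,0,0],
  [-0.775,0.472,0,0],
])

```text
time_s: 44.2
ee_pos: [0.6276, -0.0597, 0.2791]
tcp_rot: [-2.326, -2.11, 0.0]
contact_force: [-0.4, 0.3, -1.8]
opening: 0.0226
finger_force: 19.6
```

```bash
python3 - <<'E'
from h import *
plan((628.3,-62.2,135,84.5),(628.3,-62.2,117,84.5))
E
```

```text
at [627.6 -59.7 279.1] psi 84.45 t 44.2 F [-0.4  0.3 -1.8] open 22.6 ff 19.6
(628.3, -62.2, 135, 84.5) : 2 x [-0.01, 0.004, 0.6] turn(total, last) -0.0002 rows/call 3
(628.3, -62.2, 117, 84.5) : 1 x [0.0, 0.0, 0.15] turn(total, last) -0.0 rows/call 2
```

Emit:
step_arm([
  [-0.01,0.004,0.3,0],
  [-0.01,0.004,0.6,0],
  [-0.01,0.004,0.6,0],
  [-0.01,0.004,0.6,0],
])

```text
time_s: 44.6
ee_pos: [0.6283, -0.0621, 0.2075]
tcp_rot: [-2.327, -2.109, 0.001]
contact_force: [-0.1, -0.1, -1.5]
opening: 0.023
finger_force: 19.6
```

Emit:
step_arm([
  [-0.01,0.004,0.3,0],
  [-0.01,0.004,0.6,0],
  [-0.01,0.004,0.6,0],
  [-0.01,0.004,0.6,0],
  [-0.01,0.004,0.6,0],
  [-0.01,0.004,0.6,0],
])

```text
time_s: 45.2
ee_pos: [0.6308, -0.0651, 0.1384]
tcp_rot: [2.326, 2.106, 0.004]
contact_force: [-0.5, -0.3, -2.0]
opening: 0.0224
finger_force: 19.6
```

```bash
python3 - <<'E'
from h import *
plan((628.3,-62.2,116,84.5))
E
```

```text
at [630.8 -65.1 138.4] psi 84.32 t 45.2 F [-0.5 -0.3 -2. ] open 22.4 ff 19.6
(628.3, -62.2, 116, 84.5) : 1 x [0.022, -0.023, 0.186] turn(total, last) -0.0005 rows/call 2
```

Emit:
step_arm([
  [0.01,0,0.08,0],
  [0.01,0,0.14,0],
  [0.01,0,0.17,0],
  [0.01,0,0.17,0],
  [0.01,0,0.17,0],
])

```text
time_s: 45.7
ee_pos: [0.6306, -0.0624, 0.1174]
tcp_rot: [2.327, 2.108, 0.005]
contact_force: [-3.8, 5.8, 13.3]
opening: 0.0227
finger_force: 22.8
```

Emit:
step_arm([
  [0,0,-0.01,0],
  [0,0,-0.02,0],
  [0,0,-0.02,0],
])

```text
time_s: 46.0
ee_pos: [0.6296, -0.0632, 0.1176]
tcp_rot: [2.328, 2.108, 0.001]
contact_force: [0.4, 3.0, 4.6]
opening: 0.0224
finger_force: 21.5
```

Emit:
step_arm([
  [0,0,0,0],
  [0,0,0,0],
  [0,0,0,0],
  [0,0,0,0],
  [0,0,0,0],
], jaw=0.5)

```text
time_s: 46.5
ee_pos: [0.629, -0.0636, 0.117]
tcp_rot: [-2.329, -2.108, 0.001]
contact_force: [0.4, -0.5, 0.0]
opening: 0.044
finger_force: 0.0
```

Emit:
step_arm([
  [0,0,-0.2,0],
  [0,0,-0.5,0],
  [0,0,-1,0],
  [0,0,-1,0],
])

```text
time_s: 46.9
ee_pos: [0.6321, -0.0643, 0.2442]
tcp_rot: [2.322, 2.103, 0.008]
contact_force: [-0.1, 0.2, 0.9]
opening: 0.0442
finger_force: 0.0
```

Emit:
step_arm([
  [0,0,-0.4,0],
  [0,0,-0.8,0],
  [0,0,-0.8,0],
  [0,0,-0.8,0],
  [0,0,-0.8,0],
])

```text
time_s: 47.4
ee_pos: [0.6285, -0.0634, 0.3314]
tcp_rot: [-2.327, -2.107, 0.002]
contact_force: [-0.2, -0.4, 0.2]
opening: 0.0438
finger_force: 0.0
```

```bash
python3 - <<'E'
from h import *
plan((488,240,330,84.5))
p=get_image("top")
for n in ["painted1","white1"]:
        for pr,loc,q in pts(p,n)[:3]:
            t,z=top(q)
            print(n,round(pr,2),np.round(loc).tolist(),len(q),"ztop",round(z*1000,1),"top",rect(t))
E
```

```text
at [628.5 -63.4 331.4] psi 84.31 t 47.4 F [-0.2 -0.4  0.2] open 43.8 ff 0.0
(488, 240, 330, 84.5) : 3 x [0.8, -0.472, 0.004] turn(total, last) -0.0005 rows/call 4
painted1 0.61 [290.0, 210.0] 438 ztop 96.9 top [497.8 256.2  20.8  25.6 -90. ]
painted1 0.6 [165.0, 269.0] 784 ztop 153.3 top [753.8 109.8  13.1  64.1 -61.3]
white1 0.84 [294.0, 153.0] 621 ztop 96.1 top [485.5 382.3  22.1  23.   40.5]
```

Emit:
step_arm([
  [0.77,-0.45,0,0],
  [0.77,-0.45,0,0],
  [0.77,-0.45,0,0],
  [0.77,-0.45,0,0],
])

```text
time_s: 47.95
ee_pos: [0.5839, 0.0352, 0.3327]
tcp_rot: [-2.326, -2.111, 0.001]
contact_force: [0.9, -0.7, 0.4]
opening: 0.0438
finger_force: 0.0
```

Emit:
step_arm([
  [0.77,-0.45,0,0],
  [0.77,-0.45,0,0],
  [0.77,-0.45,0,0],
  [0.77,-0.45,0,0],
])

```text
time_s: 48.35
ee_pos: [0.5402, 0.1312, 0.333]
tcp_rot: [2.327, 2.11, -0.001]
contact_force: [0.3, 0.2, 0.7]
opening: 0.0439
finger_force: 0.0
```

Emit:
step_arm([
  [0.77,-0.45,0,0],
  [0.77,-0.45,0,0],
  [0.77,-0.45,0,0],
  [0.77,-0.45,0,0],
  [0.77,-0.45,0,0],
  [0.77,-0.45,0,0],
])

```text
time_s: 48.95
ee_pos: [0.4966, 0.2265, 0.333]
tcp_rot: [2.331, 2.105, -0.001]
contact_force: [0.6, 0.2, 0.5]
opening: 0.0443
finger_force: 0.0
```

```bash
python3 v.py w8 | grep -v kiln
```

```text
at [496.6 226.5 333. ] psi 84.16 t 48.95 F [0.6 0.2 0.5] open 44.3 ff 0.0
(622, -140, 400, 84.5) : 3 x [-0.977, 0.45, -0.186] turn(total, last) -0.0009 rows/call 4
fired1 0.58 [55.0, 296.0] 2493 ztop 97.1 top [487.4 382.6  25.3  25.8 -46.8]
painted1 0.61 [174.0, 321.0] 1935 ztop 96.9 top [498.5 258.5  26.9  27.6  -6.8]
white1 0.82 [56.0, 296.0] 2517 ztop 97.1 top [487.2 382.9  25.8  26.   43.2]
rim [568.6  29.1  23.7  38.5  -5.3] [398 391  25  32 583]
```

View pics/w8.png

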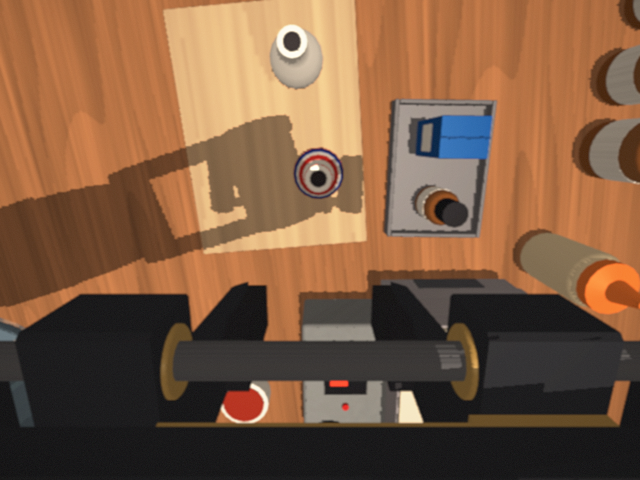

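The remaining painted vase (lip at 318,178) has been knocked, still upright, to about (498,258); the white one stays put.

Emit:
step_arm([
  [0.26,-0.005,0.4,0],
  [0.26,-0.005,0.75,0],
  [0.26,-0.005,0.75,0],
  [0.26,-0.005,0.75,0],
])

```text
time_s: 49.75
ee_pos: [0.4976, 0.2594, 0.2434]
tcp_rot: [-2.328, -2.108, 0.003]
contact_force: [0.5, 0.9, 1.1]
opening: 0.0442
finger_force: 0.0
```

Emit:
step_arm([
  [0,0,0.4,0],
  [0,0,0.75,0],
  [0,0,0.75,0],
  [0,0,0.75,0],
  [0,0,0.75,0],
  [0,0,0.75,0],
])

```text
time_s: 50.35
ee_pos: [0.5, 0.26, 0.1566]
tcp_rot: [2.327, 2.107, 0.008]
contact_force: [-0.7, 0.3, 0.3]
opening: 0.0438
finger_force: 0.0
```

```bash
python3 - <<'E'
from h import *
plan((498.5,258,77,84.5))
E
```

```text
at [500.  260.  156.6] psi 84.31 t 50.35 F [-0.7  0.3  0.3] open 43.8 ff 0.0
(498.5, 258, 77, 84.5) : 1 x [-0.018, -0.011, 0.663] turn(total, last) -0.0005 rows/call 3
```

Emit:
step_arm([
  [-0.01,0,0.3,0],
  [-0.01,0,0.5,0],
  [-0.01,0,0.64,0],
  [-0.01,0,0.64,0],
  [-0.01,0,0.64,0],
  [-0.01,0,0.64,0],
  [-0.01,0,0.64,0],
])

```text
time_s: 51.05
ee_pos: [0.4989, 0.2587, 0.0781]
tcp_rot: [2.328, 2.108, 0.004]
contact_force: [0.6, -0.5, -0.1]
opening: 0.0441
finger_force: 0.0
```

Emit:
step_arm([
  [0,0,0,0],
  [0,0,0,0],
  [0,0,0,0],
  [0,0,0,0],
  [0,0,0,0],
  [0,0,0,0],
  [0,0,0,0],
  [0,0,0,0],
], jaw=1, force=20)

```text
time_s: 51.85
ee_pos: [0.4979, 0.2583, 0.0766]
tcp_rot: [2.329, 2.108, 0.0]
contact_force: [-0.0, -0.6, 2.6]
opening: 0.0227
finger_force: 18.2
```

Emit:
step_arm([
  [0,0,-0.1,0],
  [0,0,-0.4,0],
  [0,0,-0.9,0],
  [0,0,-0.9,0],
])

```text
time_s: 52.25
ee_pos: [0.5008, 0.2593, 0.1908]
tcp_rot: [2.326, 2.106, 0.013]
contact_force: [1.4, 0.6, -0.3]
opening: 0.0225
finger_force: 18.4
```

Emit:
step_arm([
  [0,0,-0.4,0],
  [0,0,-0.8,0],
  [0,0,-0.8,0],
  [0,0,-0.8,0],
])

```text
time_s: 52.65
ee_pos: [0.4981, 0.2584, 0.2814]
tcp_rot: [2.328, 2.108, 0.003]
contact_force: [-1.2, -0.3, -1.5]
opening: 0.0229
finger_force: 18.5
```

```bash
python3 - <<'E'
from h import *
plan((637,27.4,278,84.5))
E
```

```text
at [498.1 258.4 281.4] psi 84.31 t 52.65 F [-1.2 -0.3 -1.5] open 22.9 ff 18.5
(637, 27.4, 278, 84.5) : 2 x [-0.901, 0.671, 0.014] turn(total, last) -0.0005 rows/call 4
```

Emit:
step_arm([
  [-0.9,0.67,0,0],
  [-0.9,0.67,0,0],
  [-0.9,0.67,0,0],
  [-0.9,0.67,0,0],
  [-0.9,0.67,0,0],
])

```text
time_s: 53.15
ee_pos: [0.5661, 0.1422, 0.2778]
tcp_rot: [-2.329, -2.104, 0.005]
contact_force: [-0.1, 0.6, -2.0]
opening: 0.0227
finger_force: 18.9
```

Emit:
step_arm([
  [-0.9,0.67,0,0],
  [-0.9,0.67,0,0],
  [-0.9,0.67,0,0],
  [-0.9,0.67,0,0],
  [-0.9,0.67,0,0],
  [-0.9,0.67,0,0],
  [-0.9,0.67,0,0],
])

```text
time_s: 53.85
ee_pos: [0.6356, 0.0294, 0.2803]
tcp_rot: [-2.326, -2.111, 0.0]
contact_force: [0.4, -0.9, -1.3]
opening: 0.0227
finger_force: 19.1
```

```bash
python3 - <<'E'
from h import *
plan((637,27.4,135,84.5))
E
```

```text
at [635.6  29.4 280.3] psi 84.44 t 53.85 F [ 0.4 -0.9 -1.3] open 22.7 ff 19.1
(637, 27.4, 135, 84.5) : 2 x [-0.008, 0.006, 0.605] turn(total, last) -0.0002 rows/call 3
```

Emit:
step_arm([
  [-0.005,0.004,0.3,0],
  [-0.005,0.004,0.6,0],
  [-0.005,0.004,0.6,0],
  [-0.005,0.004,0.6,0],
])

```text
time_s: 54.25
ee_pos: [0.6363, 0.0278, 0.2087]
tcp_rot: [-2.327, -2.109, 0.001]
contact_force: [-0.2, 0.9, -1.5]
opening: 0.0227
finger_force: 19.1
```

Emit:
step_arm([
  [-0.005,0.004,0.3,0],
  [-0.005,0.004,0.6,0],
  [-0.005,0.004,0.6,0],
  [-0.005,0.004,0.6,0],
  [-0.005,0.004,0.6,0],
  [-0.005,0.004,0.6,0],
])

```text
time_s: 54.85
ee_pos: [0.639, 0.026, 0.1396]
tcp_rot: [2.326, 2.106, 0.005]
contact_force: [0.1, 0.6, -1.3]
opening: 0.023
finger_force: 19.1
```

Emit:
step_arm([
  [0,0,0.08,0],
  [0,0,0.13,0],
  [0,0,0.155,0],
  [0,0,0.155,0],
  [0,0,0.155,0],
])

```text
time_s: 55.35
ee_pos: [0.6371, 0.0261, 0.1175]
tcp_rot: [-2.329, -2.108, 0.001]
contact_force: [0.2, 0.0, -1.1]
opening: 0.0226
finger_force: 19.4
```

Emit:
step_arm([
  [0,0,0.008,0],
  [0,0,0.014,0],
  [0,0,0.014,0],
])

```text
time_s: 55.65
ee_pos: [0.6375, 0.0264, 0.117]
tcp_rot: [2.329, 2.108, 0.001]
contact_force: [-2.3, 1.4, 5.2]
opening: 0.0226
finger_force: 19.7
```

Emit:
step_arm([
  [0,0,0,0],
  [0,0,0,0],
  [0,0,0,0],
  [0,0,0,0],
  [0,0,0,0],
], jaw=0.5)

```text
time_s: 56.15
ee_pos: [0.6372, 0.0261, 0.116]
tcp_rot: [-2.329, -2.108, 0.0]
contact_force: [0.0, 0.1, 0.3]
opening: 0.0441
finger_force: 0.0
```

Emit:
step_arm([
  [0,0,-0.2,0],
  [0,0,-0.5,0],
  [0,0,-1,0],
  [0,0,-1,0],
])

```text
time_s: 56.55
ee_pos: [0.6403, 0.0258, 0.2431]
tcp_rot: [2.323, 2.103, 0.01]
contact_force: [0.9, 0.7, 1.1]
opening: 0.0436
finger_force: 0.0
```

Emit:
step_arm([
  [-0.7,0,-1,0],
  [-0.7,0,-1,0],
  [-0.7,0,-1,0],
  [-0.7,0,-1,0],
  [-0.7,0,-1,0],
  [-0.7,0,-1,0],
])

```text
time_s: 57.15
ee_pos: [0.6283, -0.0568, 0.3541]
tcp_rot: [-2.327, -2.107, 0.002]
contact_force: [-0.1, 0.0, -0.3]
opening: 0.0442
finger_force: 0.0
```

```bash
python3 v.py w9
```

```text
at [628.3 -56.8 354.1] psi 84.33 t 57.15 F [-0.1  0.  -0.3] open 44.2 ff 0.0
(622, -140, 400, 84.5) : 1 x [-0.695, 0.016, -0.382] turn(total, last) -0.0005 rows/call 3
fired1 0.92 [325.0, 344.0] 910 ztop 62.3 top [ 644.2 -233.     9.    31.2   81. ]
painted1 0.95 [207.0, 322.0] 1976 ztop 136.8 top [629.7 -60.   27.4  27.4 -16.5]
painted1 0.6 [127.0, 321.0] 2265 ztop 136.9 top [637.1  27.2  26.9  27.6  39.3]
white1 0.64 [220.0, 179.0] 663 ztop 112.1 top [482.6 -54.1  28.5  28.7  22. ]
kiln 0.79 [152.0, 285.0] 60634 ztop 151.7 top [632.6 -17.5 163.2 252.2  -5.4]
lid 0.69 [154.0, 286.0] 60251 ztop 151.7 top [632.6 -18.1 163.1 250.9  -5.4]
lid 0.68 [406.0, 243.0] 1322 ztop 75.0 top [ 4.932e+02 -3.110e+02  5.460e+01  5.880e+01  4.000e-01]
lid_rest 0.49 [405.0, 240.0] 1388 ztop 75.1 top [ 4.926e+02 -3.108e+02  5.580e+01  5.930e+01  4.000e-01]
lid_rest 0.49 [21.0, 447.0] 3449 ztop 126.5 top [777.4 105.6  20.4  51.5  84.2]
finished_board 0.82 [316.0, 322.0] 1541 ztop 15.3 top [ 637.5 -264.1   97.   130.     3.4]
rim [632.6 -18.  163.1 251.1  -5.4] [  223    18   197   286 22796]
```

View pics/w9.png

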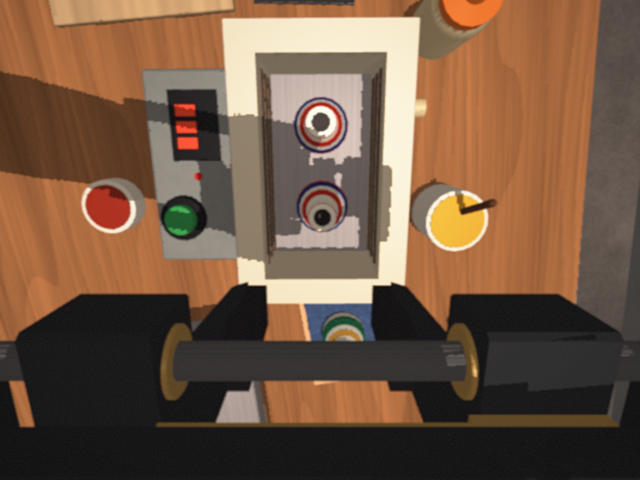

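Both painted vases stand upright in the chamber (lips at 320,122 and 322,215); the fired one is on the blue board. Now the lid.

```bash
python3 - <<'E'
from h import *
plan((439.1,-326.9,270,90.5),(439.1,-326.9,97.5,90.5))
E
```

```text
at [628.9 -57.  355.7] psi 84.34 t 57.55 F [-0.1 -0.8 -0.5] open 44.4 ff 0.0
(439.1, -326.9, 270, 90.5) : 3 x [-0.798, -0.451, 0.238] turn(total, last) -0.0171 rows/call 4
(439.1, -326.9, 97.5, 90.5) : 2 x [0.0, 0.0, 0.719] turn(total, last) -0.0 rows/call 3
```

Emit:
step_arm([
  [-0.8,-0.45,0,0],
  [-0.8,-0.45,0,0],
  [-0.8,-0.45,0,0],
  [-0.8,-0.45,0,0],
])

```text
time_s: 57.95
ee_pos: [0.5651, -0.1489, 0.3564]
tcp_rot: [2.332, 2.105, 0.0]
contact_force: [-0.3, -0.4, 0.1]
opening: 0.044
finger_force: 0.0
```

Emit:
step_arm([
  [-0.8,-0.45,0,0],
  [-0.8,-0.45,0.3,0],
  [-0.8,-0.45,0.3,0],
  [-0.8,-0.45,0.3,0],
])

```text
time_s: 58.35
ee_pos: [0.5016, -0.238, 0.3182]
tcp_rot: [-2.329, -2.104, 0.001]
contact_force: [-0.5, 0.1, -0.7]
opening: 0.0442
finger_force: 0.0
```

Emit:
step_arm([
  [-0.8,-0.45,0.4,-0.017],
  [-0.8,-0.45,0.4,-0.017],
  [-0.8,-0.45,0.4,-0.017],
  [-0.8,-0.45,0.4,-0.017],
  [-0.8,-0.45,0.4,-0.017],
  [-0.8,-0.45,0.4,-0.017],
])

```text
time_s: 58.95
ee_pos: [0.4409, -0.3269, 0.2733]
tcp_rot: [2.21, 2.231, 0.001]
contact_force: [0.3, 0.7, 0.2]
opening: 0.0439
finger_force: 0.0
```

```bash
python3 - <<'E'
from h import *
plan((439.1,-326.9,98,90.5))
p=get_image("top");w=cloud(p)
m=(np.abs(w[...,2]-.073)<.006)&(w[...,1]<-.19)&(w[...,0]<.53)&(w[...,0]>.34)
print("slab",rect(w[m]),m.sum())
E
```

```text
at [ 440.9 -326.9  273.3] psi 90.54 t 58.95 F [0.3 0.7 0.2] open 43.9 ff 0.0
(439.1, -326.9, 98, 90.5) : 2 x [0.0, -0.007, 0.73] turn(total, last) 0.0001 rows/call 3
slab [ 439.8 -318.5  158.7  239.5    0.6] 6799
```

Emit:
step_arm([
  [0,-0.01,0.4,0],
  [0,-0.01,0.75,0],
  [0,-0.01,0.75,0],
  [0,-0.01,0.75,0],
  [0,-0.01,0.75,0],
])

```text
time_s: 59.5
ee_pos: [0.4395, -0.3289, 0.185]
tcp_rot: [2.209, 2.228, -0.0]
contact_force: [-0.1, 0.5, 0.4]
opening: 0.0439
finger_force: 0.0
```

Emit:
step_arm([
  [0,0,0.3,0],
  [0,0,0.6,0],
  [0,0,0.69,0],
  [0,0,0.69,0],
  [0,0,0.69,0],
  [0,0,0.69,0],
])

```text
time_s: 60.1
ee_pos: [0.4392, -0.3292, 0.1018]
tcp_rot: [2.21, 2.227, -0.0]
contact_force: [0.3, -0.4, 0.4]
opening: 0.0437
finger_force: 0.0
```

```bash
python3 - <<'E'
from h import *
plan((439.1,-326.9,97.5,90.5))
E
```

```text
at [ 439.2 -329.2  101.8] psi 90.43 t 60.1 F [ 0.3 -0.4  0.4] open 43.7 ff 0.0
(439.1, -326.9, 97.5, 90.5) : 1 x [0.02, -0.001, 0.035] turn(total, last) -0.0002 rows/call 2
```

Emit:
step_arm([
  [0.005,0,0.02,0],
  [0.005,0,0.02,0],
  [0.005,0,0.02,0],
])

```text
time_s: 60.4
ee_pos: [0.4381, -0.3275, 0.0973]
tcp_rot: [2.213, 2.229, -0.0]
contact_force: [0.2, 0.2, -0.1]
opening: 0.0438
finger_force: 0.0
```

Emit:
step_arm([
  [0,0,0,0],
  [0,0,0,0],
  [0,0,0,0],
  [0,0,0,0],
  [0,0,0,0],
  [0,0,0,0],
  [0,0,0,0],
  [0,0,0,0],
  [0,0,0,0],
  [0,0,0,0],
], jaw=1, force=45)

```text
time_s: 61.4
ee_pos: [0.4381, -0.3274, 0.097]
tcp_rot: [2.213, 2.229, 0.0]
contact_force: [2.9, 0.3, -1.1]
opening: 0.0129
finger_force: 45.0
```

Emit:
step_arm([
  [0,0,-0.05,0],
  [0,0,-0.15,0],
  [0,0,-0.4,0],
  [0,0,-0.8,0],
  [0,0,-1,0],
  [0,0,-1,0],
])

```text
time_s: 62.0
ee_pos: [0.4394, -0.3291, 0.2218]
tcp_rot: [2.207, 2.224, -0.001]
contact_force: [1.0, -0.3, -4.6]
opening: 0.013
finger_force: 45.0
```

Emit:
step_arm([
  [0,0,-0.4,0],
  [0,0,-0.8,0],
  [0,0,-0.9,0],
  [0,0,-0.9,0],
  [0,0,-0.9,0],
  [0,0,-0.9,0],
])

```text
time_s: 62.6
ee_pos: [0.4369, -0.3263, 0.3213]
tcp_rot: [-2.209, -2.225, -0.001]
contact_force: [-0.5, -0.1, -4.9]
opening: 0.0131
finger_force: 45.0
```

```bash
python3 - <<'E'
from h import *
plan((632.6,-19.8,325,84.4))
E
```

```text
at [ 436.9 -326.3  321.3] psi 90.42 t 62.6 F [-0.5 -0.1 -4.9] open 13.1 ff 45.0
(632.6, -19.8, 325, 84.4) : 3 x [0.847, 0.55, -0.01] turn(total, last) 0.0167 rows/call 4
```

Emit:
step_arm([
  [0.85,0.55,0,0],
  [0.85,0.55,0,0],
  [0.85,0.55,0,0],
  [0.85,0.55,0,0],
  [0.85,0.55,0,0],
])

```text
time_s: 63.1
ee_pos: [0.5027, -0.2243, 0.3229]
tcp_rot: [-2.209, -2.229, 0.002]
contact_force: [0.1, 0.7, -4.6]
opening: 0.0131
finger_force: 45.0
```

Emit:
step_arm([
  [0.85,0.55,0,0],
  [0.85,0.55,0,0],
  [0.85,0.55,0,0],
  [0.85,0.55,0,0],
  [0.85,0.55,0,0],
])

```text
time_s: 63.6
ee_pos: [0.5678, -0.1233, 0.3239]
tcp_rot: [-2.212, -2.229, 0.003]
contact_force: [-0.5, -0.1, -6.0]
opening: 0.0132
finger_force: 44.9
```

Emit:
step_arm([
  [0.85,0.55,0,0.0167],
  [0.85,0.55,0,0.0167],
  [0.85,0.55,0,0.0167],
  [0.85,0.55,0,0.0167],
  [0.85,0.55,0,0.0167],
  [0.85,0.55,0,0.0167],
  [0.85,0.55,0,0.0167],
  [0.85,0.55,0,0.0167],
])

```text
time_s: 64.4
ee_pos: [0.6333, -0.0211, 0.3251]
tcp_rot: [2.329, 2.108, -0.0]
contact_force: [0.5, 0.5, -4.3]
opening: 0.0135
finger_force: 44.8
```

```bash
python3 - <<'E'
from h import *
plan((632.6,-20,240,84.4))
E
```

```text
at [633.3 -21.1 325.1] psi 84.32 t 64.4 F [ 0.5  0.5 -4.3] open 13.5 ff 44.8
(632.6, -20, 240, 84.4) : 1 x [0.009, -0.007, 0.709] turn(total, last) -0.0002 rows/call 3
```

Emit:
step_arm([
  [0.008,-0.005,0.3,0],
  [0.008,-0.005,0.6,0],
  [0.008,-0.005,0.75,0],
  [0.008,-0.005,0.75,0],
  [0.008,-0.005,0.75,0],
  [0.008,-0.005,0.75,0],
  [0.008,-0.005,0.75,0],
  [0.008,-0.005,0.75,0],
])

```text
time_s: 65.2
ee_pos: [0.6338, -0.019, 0.2364]
tcp_rot: [2.326, 2.109, 0.002]
contact_force: [-0.2, -1.2, -4.7]
opening: 0.0131
finger_force: 44.8
```

```bash
python3 - <<'E'
from h import *
plan((632.6,-20,219,84.4))
p=get_image("top");w=cloud(p)
q=w[(np.abs(w[...,2]-.218)<.012)&(np.abs(w[...,0]-.63)<.12)&(np.abs(w[...,1]+.02)<.16)]
print("slab",rect(q),len(q))
E
```

```text
at [633.8 -19.  236.4] psi 84.42 t 65.2 F [-0.2 -1.2 -4.7] open 13.1 ff 44.8
(632.6, -20, 219, 84.4) : 1 x [-0.009, -0.009, 0.145] turn(total, last) 0.0 rows/call 2
slab [631.  -16.7 160.  249.4  -5.2] 2737
```

Emit:
step_arm([
  [-0.005,-0.005,0.06,0],
  [-0.005,-0.005,0.1,0],
  [-0.005,-0.005,0.13,0],
  [-0.005,-0.005,0.15,0],
  [-0.005,-0.005,0.17,0],
  [-0.005,-0.005,0.19,0],
  [-0.005,-0.005,0.19,0],
])

```text
time_s: 65.95
ee_pos: [0.6326, -0.0194, 0.2121]
tcp_rot: [2.327, 2.11, 0.0]
contact_force: [0.6, -0.4, -3.3]
opening: 0.0131
finger_force: 44.6
```

Emit:
step_arm([
  [0,0,0.01,0],
  [0,0,0.02,0],
  [0,0,0.025,0],
  [0,0,0.025,0],
  [0,0,0.025,0],
])

```text
time_s: 66.45
ee_pos: [0.6326, -0.0194, 0.2098]
tcp_rot: [2.327, 2.11, 0.0]
contact_force: [-4.6, 0.6, 2.8]
opening: 0.0134
finger_force: 44.8
```

Emit:
step_arm([
  [0,0,0,0],
  [0,0,0,0],
  [0,0,0,0],
  [0,0,0,0],
  [0,0,0,0],
], jaw=0.5)

```text
time_s: 66.95
ee_pos: [0.6326, -0.0194, 0.2091]
tcp_rot: [2.327, 2.111, 0.0]
contact_force: [-0.5, 0.2, 0.1]
opening: 0.0439
finger_force: 0.0
```

Emit:
step_arm([
  [0,0,-0.2,0],
  [0,0,-0.6,0],
  [0,0,-1,0],
  [0,0,-1,0],
  [0,0,-1,0],
])

```text
time_s: 67.45
ee_pos: [0.6332, -0.0195, 0.3309]
tcp_rot: [2.325, 2.109, 0.003]
contact_force: [0.4, 0.4, -0.1]
opening: 0.044
finger_force: 0.0
```

Emit:
step_arm([
  [0,-0.6,0,-0.125],
  [0,-0.6,0,-0.125],
  [0,-0.6,0,-0.125],
  [0,-0.6,0,-0.125],
  [0,-0.6,0,-0.125],
  [0,-0.6,0,-0.125],
], jaw=1)

```text
time_s: 68.05
ee_pos: [0.5599, -0.0122, 0.3268]
tcp_rot: [-1.334, -2.84, 0.001]
contact_force: [0.2, -0.1, 0.0]
opening: 0.0006
finger_force: 0.0
```

Emit:
step_arm([
  [0,0,0,-0.125],
  [0,0,0,-0.125],
  [0,0,0,-0.125],
  [0,0,0,-0.125],
  [0,0,0,-0.125],
  [0,0,0,-0.125],
  [0,0,0,-0.125],
])

```text
time_s: 68.75
ee_pos: [0.56, -0.0122, 0.327]
tcp_rot: [-0.153, -3.134, -0.001]
contact_force: [-0.2, 0.5, -1.2]
opening: 0.0003
finger_force: 0.0
```

```bash
python3 - <<'E'
from h import *
plan((482,-53,200,174.5),(482,-53,125,174.5))
for cam in ["wrist","top"]:
    p=get_image(cam);w=cloud(p)
    if cam=="wrist": cv2.imwrite("pics/w10.png",p["color"][:,:,::-1])
    for lo,nm in [(.185,"slab"),(.223,"handle")]:
        q=w[(np.abs(w[...,2]-lo)<.005)&(np.abs(w[...,0]-.632)<.12)&(np.abs(w[...,1]+.02)<.16)]
        if len(q)>20: print(cam,nm,rect(q),len(q),np.round(np.percentile(q[:,2]*1000,[5,50,95]),1))
    for pr,loc,q in pts(p,"start_button_top")[:1]:
        t,z=top(q); print(round(pr,2),loc,round(z*1000,1),rect(t))
q=None
E
```

```text
at [560.  -12.2 327. ] psi 174.42 t 68.75 F [-0.2  0.5 -1.2] open 0.3 ff 0.0
(482, -53, 200, 174.5) : 2 x [0.307, -0.201, 0.529] turn(total, last) -0.0002 rows/call 3
(482, -53, 125, 174.5) : 1 x [0.0, 0.0, 0.625] turn(total, last) -0.0 rows/call 3
wrist slab [631.6 -16.7 160.2 249.2  -5.2] 22443 [184.2 185.5 186.7]
0.97 [133.4, 266.7] 112.0 [480.7 -52.4  29.2  30.9  81.6]
top slab [599.9  28.  115.9 256.9 -34.7] 588 [181.7 184.4 186.8]
0.67 [294.8, 350.0] 112.4 [479.3 -53.6  27.1  27.4   1.1]
```

Emit:
step_arm([
  [0.62,-0.4,0,0],
  [0.62,-0.4,0,0],
  [0.62,-0.4,0,0],
  [0.62,-0.4,0,0],
  [0.62,-0.4,0,0],
])

```text
time_s: 69.45
ee_pos: [0.4829, -0.0528, 0.3295]
tcp_rot: [0.153, 3.137, 0.0]
contact_force: [-0.5, 0.3, 0.5]
opening: 0.0002
finger_force: 0.0
```

Emit:
step_arm([
  [0,0,0.4,0],
  [0,0,0.8,0],
  [0,0,0.9,0],
  [0,0,0.9,0],
  [0,0,0.9,0],
])

```text
time_s: 69.95
ee_pos: [0.4835, -0.0531, 0.223]
tcp_rot: [0.152, 3.136, -0.001]
contact_force: [0.3, -0.8, -0.5]
opening: 0.0008
finger_force: 0.0
```

Emit:
step_arm([
  [0,0,0.3,0],
  [0,0,0.6,0],
  [0,0,0.65,0],
  [0,0,0.65,0],
  [0,0,0.65,0],
])

```text
time_s: 70.45
ee_pos: [0.4839, -0.0535, 0.1457]
tcp_rot: [0.153, 3.134, -0.002]
contact_force: [0.6, 0.4, 0.4]
opening: 0.0003
finger_force: 0.0
```

```bash
python3 - <<'E'
from h import *
plan((481.8,-53.2,121,174.5))
E
```

```text
at [483.9 -53.5 145.7] psi 174.42 t 70.45 F [0.6 0.4 0.4] open 0.3 ff 0.0
(481.8, -53.2, 121, 174.5) : 1 x [0.018, 0.001, 0.206] turn(total, last) -0.0002 rows/call 2
```

Emit:
step_arm([
  [0.01,0,0.08,0],
  [0.01,0,0.14,0],
  [0.01,0,0.18,0],
  [0.01,0,0.2,0],
  [0.01,0,0.2,0],
  [0.01,0,0.2,0],
])

```text
time_s: 71.05
ee_pos: [0.4808, -0.0528, 0.1193]
tcp_rot: [-0.153, -3.137, -0.0]
contact_force: [-1.3, -0.1, 2.2]
opening: 0.0008
finger_force: 1.3
```

Emit:
step_arm([
  [0,0,0.02,0],
  [0,0,0.035,0],
  [0,0,0.045,0],
  [0,0,0.045,0],
])

```text
time_s: 71.45
ee_pos: [0.4812, -0.0529, 0.1152]
tcp_rot: [-0.152, -3.138, 0.0]
contact_force: [-7.5, 2.8, 17.6]
opening: 0.0006
finger_force: 8.7
```

Emit:
step_arm([
  [0,0,0.005,0],
  [0,0,0.005,0],
  [0,0,0.005,0],
])

```text
time_s: 71.75
ee_pos: [0.4812, -0.0529, 0.1151]
tcp_rot: [0.152, 3.138, -0.001]
contact_force: [-9.7, 2.5, 22.4]
opening: 0.0004
finger_force: 11.1
```

Emit:
step_arm([
  [0,0,-0.2,0],
  [0,0,-0.6,0],
  [0,0,-1,0],
  [0,0,-1,0],
])

```text
time_s: 72.15
ee_pos: [0.4848, -0.0541, 0.2399]
tcp_rot: [0.152, 3.126, -0.006]
contact_force: [1.4, -0.2, -0.0]
opening: 0.0003
finger_force: 0.0
```

Emit:
step_arm([
  [0.6,0,-0.9,0],
  [0.6,0,-0.9,0],
  [0.6,0,-0.9,0],
  [0.6,0,-0.9,0],
  [0.6,0,-0.9,0],
  [0.6,0,-0.9,0],
])

```text
time_s: 72.75
ee_pos: [0.4091, -0.0457, 0.3392]
tcp_rot: [-0.153, -3.135, -0.002]
contact_force: [0.7, 0.1, -0.5]
opening: 0.0005
finger_force: 0.0
```

```bash
python3 - <<'E'
from h import *
plan((482,-53,200,174.5))
p=get_image("scene");cv2.imwrite("pics/s11.png",p["color"][:,:,::-1])
q=cloud(p);q=q[(np.abs(q[...,2]-.185)<.006)&(np.abs(q[...,0]-.632)<.12)&(np.abs(q[...,1]+.02)<.16)]
print(rect(q),np.round(np.percentile(q[:,2]*1000,[5,50,95]),1))
E
```

```text
at [409.1 -45.7 339.2] psi 174.41 t 72.75 F [ 0.7  0.1 -0.5] open 0.5 ff 0.0
(482, -53, 200, 174.5) : 2 x [-0.305, -0.001, 0.58] turn(total, last) -0.0002 rows/call 3
[635.7 -16.4 164.6 249.7  -5.1] [181.7 184.7 187.7]
```

View pics/s11.png

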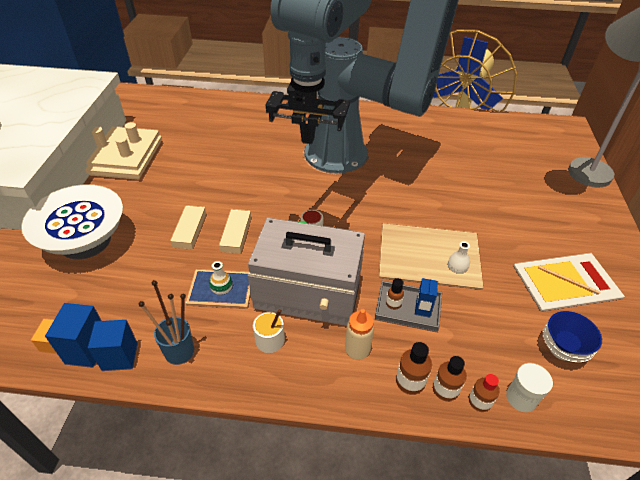

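The lid is closed flush on the kiln (307,255). Bottle and carton stand in the tray (395,293 and 427,297), the fired vase on the blue board (220,279), and the white vase is still on the ware board (460,258). Handing in.

```bash
python3 -c "
from cell import workorder
print(workorder.hand_in())"
```

```text
the job is handed in; nothing more can be done
None
```

The job is done and handed in at about 73 s of robot time: the carton and oil bottle stand in the tray, the fired vase is on the finished board, both painted vases are in the kiln under the closed lid, and the start button was pressed fully down.

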